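# Gather the table-top buttons in the pouring corner of the tray

### The job

One of our six hardwood table-top buttons has been left lying on the bench: put it back in the sorting tray with the other five, the tray standing flat on the bench. Then pick the tray up clear of the bench and tip it towards its cut-down pouring corner until all six buttons have slid down and lie bunched together in that corner, none strung out along a wall and none spilled, and finish holding the tray still like that, tilted and off the bench, for me to pick from: do not put it down or let go. Leave the other things on the bench where they are.

Things in the scene. Friction and masses are not known exactly. Their poses are not given: they have to be found in the camera images.
- tray: plywood sorting tray, white floor, 200 mm (x) by 260 mm (y), walls 9 mm thick, 60 mm high, floor 5 mm thick; 0.38 to 0.54 kg. Origin: centre of its underside, z up out of its mouth. At yaw 0 its -x wall faces the robot (yaw within 0.5 rad). At its pouring corner (+x, -y) both walls are cut down to 35 mm over the last 55 mm, with a 45 degree shoulder. Grips from above on any uncut wall
- pour_corner (a point): the inside bottom of the tray's pouring corner, where the floor and the two cut-down walls meet; at (91, -121, 5) mm in the tray's frame. At the start a strip 50 mm wide inside the tray along its -y wall is free of buttons: room to lay one down
- pour_foot (a point): the outer foot of the pouring corner, on the tray's underside, at (100, -130, 0) mm in the tray's frame: the lowest point of the tipped tray
- near_rim (a point): top of the middle of the tray's -x wall, a good place to grip (about 60 N holds it firmly): full height, 9 mm thick, at the start no button within 40 mm of it inside; at (-95.5, 0, 60) mm in the tray's frame; the wall runs along the tray's y
- stray: red-brown hardwood button 40 x 25 x 20 mm: a block 26 long, 20 high, with a tongue 14 long, 10 high at its +x end. Origin: centre of the 40 x 25 underside; x along the 40 mm, z up. 16 g, waxed: slides in the tray from 10 to 15 degrees of tilt, or up to 27 where it also rubs along a wall. The one lying flat on the bench at the start.
- button1: red-brown hardwood button 40 x 25 x 20 mm: a block 26 long, 20 high, with a tongue 14 long, 10 high at its +x end. Origin: centre of the 40 x 25 underside; x along the 40 mm, z up. 16 g, waxed: slides in the tray from 10 to 15 degrees of tilt, or up to 27 where it also rubs along a wall. Lies in the tray at the start.
- button2: red-brown hardwood button 40 x 25 x 20 mm: a block 26 long, 20 high, with a tongue 14 long, 10 high at its +x end. Origin: centre of the 40 x 25 underside; x along the 40 mm, z up. 16 g, waxed: slides in the tray from 10 to 15 degrees of tilt, or up to 27 where it also rubs along a wall. Lies in the tray at the start.
- button3: red-brown hardwood button 40 x 25 x 20 mm: a block 26 long, 20 high, with a tongue 14 long, 10 high at its +x end. Origin: centre of the 40 x 25 underside; x along the 40 mm, z up. 16 g, waxed: slides in the tray from 10 to 15 degrees of tilt, or up to 27 where it also rubs along a wall. Lies in the tray at the start.
- button4: red-brown hardwood button 40 x 25 x 20 mm: a block 26 long, 20 high, with a tongue 14 long, 10 high at its +x end. Origin: centre of the 40 x 25 underside; x along the 40 mm, z up. 16 g, waxed: slides in the tray from 10 to 15 degrees of tilt, or up to 27 where it also rubs along a wall. Lies in the tray at the start.
- button5: red-brown hardwood button 40 x 25 x 20 mm: a block 26 long, 20 high, with a tongue 14 long, 10 high at its +x end. Origin: centre of the 40 x 25 underside; x along the 40 mm, z up. 16 g, waxed: slides in the tray from 10 to 15 degrees of tilt, or up to 27 where it also rubs along a wall. Lies in the tray at the start.
- sanding_block: bystander: cork sanding block, 90 x 55 x 28 mm, origin centre of underside
- tape: bystander: roll of masking tape lying flat, 96 mm across, 24 mm high, origin centre of underside
- offcut: bystander: dark hardwood offcut, 85 x 45 x 22 mm (about twice a button), origin centre of underside
- thinner_can: bystander: white and green can with a red cap, 45 x 85 x 125 mm high, origin centre of underside
- glue_pot: bystander: blue glue tin with its lid on, 80 mm across, 62 mm high, origin centre of underside
- mallet: bystander: black rubber mallet lying at the back of the bench, 290 mm long, 60 mm high, origin on the bench under its shaft near the head, head to its +x
- brush: bystander: flat brush lying at the back of the bench, 150 mm long, 14 mm high, origin on the bench under its ferrule, bristles to its +x
Not all that is in view belongs to the job. Leave any green or purple look-alike of the stray alone.

How it is judged:
By the outcome, as a careful person would: the job done as asked, in the order asked, and still so for the second after the job is handed in, while the arm keeps its last pose, push and grip.
It also fails if it takes over 51 s, if anything falls off the work surface, if the arm or the gripper's body presses on something with over 40 N, if the wrist force passes 120 N, or if a joint passes its speed limit or range.

### The arm

A 6-joint arm with a two-finger parallel gripper is mounted at the origin on the work surface. World frame = base frame: x ahead of the robot, y to its left, z up, the work surface at z = 0. Lengths are in m, angles in rad, forces in N, time in s.
With the tool pointing down it reaches from about 0.4 to 0.825 m from the base axis. Payload 7 kg.
Tool frame: the origin (TCP) lies on the centre line of the jaws, within the pads' length; the fingertips stand 14 mm ahead of it and the grasp point (between the pads) lies 5 mm behind it; z points along the fingers, y is the line along which they close (so a half turn about z gives the same grasp; the last joint's range is limited). The gripper opens to 88 mm and grips with 3 to 60 N. Pads are 19 mm wide; open, the fingers measure 130 mm over their backs; the gripper's body (78 mm by 193 mm) begins 47 mm behind the grasp point.
Start: joints at [1.54, 0.359, 0.012, 0, -1.224, -0.288], TCP at [0.212, 0.641, 0.241] pointing down, gripper open.
Joint ranges: [-3.07, 3.07], [-1.43, 2.12], [-1.02, 1.25], [-3.03, 1.67], [-3.05, -0], [-3.03, 3.03]. Speed limits (rad/s): [2.39, 2.39, 3.01, 3.14, 3.14, 3.14].

### API

Orientations are given as [roll, pitch, yaw] about the fixed x, y, z axes, in that order (R = Rz(yaw) Ry(pitch) Rx(roll)).
In Python, from station import arm gives the robot as it stands.
- The arm moves only by the tool move_arm, never from a script. Its argument "rows" is a list of rows, each an object with "translation": the shift along the tool's x, y, z in cm, a list of three; "rot": the turn, a rotation vector about the tool's x, y, z in degrees, a list of three; "hand": the closure, from 0 (fully open) to 1 (shut). A call has 1 to 8 rows; each row is the pose to reach, as a shift and turn from the pose commanded when the call began, along the tool's axes at that moment; what a row does not reach only later rows make up. A row lasts 1/12 s, in which the tool goes at most 41.7 mm and 7.16 degrees, less where a joint would pass 70% of its speed; a pose out of reach is approached as far as the arm can. A call with a gripper value outside its range is refused whole. The fingers move at their own pace and stop on an object; "squeeze" is the grip in N (left out, the last holds). Time passes only in rows, so rows that repeat a pose let the fingers close. It gives the time, the measured TCP pose, the force, the opening and the grip force at its end, in the units of the state.
- arm.get_state(): the state, without advancing time (a new reading comes with each control period).
- arm.grab_frame(name): name is "side" or "top"; returns (picture, depth): 480x640x3 uint8, red, green, blue; 480x640 float32, m along the optical axis (not along the pixel's ray), 0 where there is no reading.
- arm.camera_params(name): a dict with "vfov" (degrees; the focal length in pixels is half the picture's height over the tangent of half this angle, whatever the lens; pixels are square), "cx", "cy" (the principal point, pixels), "position" and "orientation" of the camera in the world. Camera axes: x right, y down, z forward; pixel columns grow to the right and rows downward; lengths in m; the calibration is good to about 2 mm. A picture is of the moment at which its call begins. camera_params takes no time and is no camera call.
- arm.job_done(): hands the job in; it is judged then, once.
Trained networks look in the newest picture that a camera, given by its name, has taken for a name from the list of things; names that differ only in an ending like _2 or _b are one class to them, and where a whole thing is asked for, a point or a joint stands for the part that bears it (a point fixed in the world has none). Each returns a list of dicts, best first, with "p" (0 to 1); they miss things now and then, are a little off and sometimes report something else, mostly with a low value. They report only what shows in the picture. A call takes as long as a camera call. They do not tell look-alikes from the thing itself.
- arm.search_frame(label, camera): "point" ([x, y, z] in m, in the coordinates of the camera as it stood for that picture, good to about 4 mm: the middle of the surface that is visible of it).
- arm.pinpoint(label, camera): "point" ([x, y, z] in m, in the coordinates of the camera as it stood for that picture, good to about 4 mm: a listed point, or the origin of a listed thing).
The state is a dict: "t": time; "q": joint angles; "qd": joint speeds; "joint_efforts": joint torques, N m; "eef_pos": TCP position; "ee_rot": TCP orientation; "force": force on the tool from outside, world axes, zero at the start; "moment": the same for the moment, N m; "width": finger opening in m; "gripper_force": force on a finger pad.
Only numpy, scipy, OpenCV 4.12 (cv2) and the standard library are available. Lean on these libraries where they do the work, as an engineer would, in place of code of your own. Each camera call takes 0.05 s, during which the arm holds its last target. There are 200 camera calls.

## Working session

There is one attempt and no reset: what is moved stays moved. The work goes in short steps, Python scripts to look and compute and a tool call to move; the robot and the scene stay as the last step left them, time stands still between calls to the robot, and variables do not carry over. Pictures are saved under pics/ and viewed, at most 10 in all, crops included, and the job is handed in when it is done.

Besides the shell and the picture viewer there is one more tool, called as a command line: name --argument value ..., lists and objects as JSON in quotes. move_arm: Moves the arm, as the interface text tells. Its arguments: {"type":"object","properties":{"rows":{"type":"array","items":{"type":"object","properties":{"translation":{"type":"array","items":{"type":"number"}},"rot":{"type":"array","items":{"type":"number"}},"hand":{"type":"number"}}}},"squeeze":{"type":"number"}},"required":["rows"]}

```bash
ls; mkdir -p pics; cat > h.py <<'E'
import numpy as np, cv2
from scipy.spatial.transform import Rotation as R
from station import arm
def cam(n):
    c=arm.camera_params(n); f=240/np.tan(np.radians(c['vfov']/2))
    o=np.array(c['orientation'],float)
    M=o if o.shape==(3,3) else (R.from_euler('xyz',o).as_matrix() if o.size==3 else R.from_quat(o).as_matrix())
    return c,f,M,np.array(c['position'])
def world(n,p):
    c,f,M,t=cam(n); return M@np.array(p)+t
def cloud(n,d):
    c,f,M,t=cam(n); v,u=np.mgrid[:480,:640]
    P=np.stack([(u-c['cx'])*d/f,(v-c['cy'])*d/f,d],-1); return P@M.T+t
def px(n,w):
    c,f,M,t=cam(n); q=M.T@(np.array(w)-t); return q[0]/q[2]*f+c['cx'],q[1]/q[2]*f+c['cy']
def save(name,im): cv2.imwrite('pics/'+name,im[...,::-1])
E
python3 - <<'E'
from h import *
print(arm.camera_params('top'),arm.camera_params('side'))
for n in('top','side'):
    im,d=arm.grab_frame(n); save(n+'0.png',im); np.save(n+'0.npy',d)
    for l in('stray','tray','pour_corner','near_rim','pour_foot'):
        for r in arm.pinpoint(l,n)[:8]:
            w=world(n,r['point']); print(n,l,round(r['p'],2),w.round(3),np.round(px(n,w)))
print(arm.get_state())
E
```

```text
pics
{'vfov': 57.0764311043252, 'cx': 316.6542609624116, 'cy': 245.29565119456709, 'position': array([ 0.52622717, -0.0367613 ,  1.07093962]), 'orientation': array([-3.0506944 ,  0.00535582, -1.59621889])} {'vfov': 43.75561582465664, 'cx': 324.42744382163164, 'cy': 242.1919230538148, 'position': array([ 0.45188184, -1.0159523 ,  0.91383073]), 'orientation': array([-2.28318551, -0.02099756, -0.12336601])}
top stray 0.76 [ 0.553 -0.217  0.003] [393. 273.]
top stray 0.62 [ 0.562 -0.419  0.005] [477. 267.]
top stray 0.61 [ 0.602 -0.34   0.001] [443. 251.]
top tray 0.58 [0.551 0.045 0.002] [285. 276.]
top pour_corner 0.59 [ 0.569 -0.009  0.003] [307. 268.]
top near_rim 0.66 [0.468 0.081 0.06 ] [268. 313.]
top near_rim 0.66 [ 0.714 -0.334  0.003] [439. 205.]
top pour_foot 0.75 [ 0.581 -0.121 -0.002] [353. 262.]
top pour_foot 0.39 [0.601 0.046 0.006] [284. 256.]
side stray 0.85 [ 0.562 -0.418 -0.001] [334. 410.]
side stray 0.79 [ 0.601 -0.338  0.004] [349. 369.]
side stray 0.7 [ 0.555 -0.222  0.001] [317. 325.]
side tray 0.72 [0.55  0.037 0.   ] [303. 242.]
side tray 0.65 [ 0.461 -0.325  0.
[... 239 characters left out ...]
.66 [ 0.583 -0.115  0.   ] [324. 287.]
{'t': 0.6, 'q': array([ 1.54011869e+00,  3.58561232e-01,  1.18755676e-02, -7.23462925e-06,
       -1.22410223e+00, -2.88128013e-01]), 'qd': array([ 0.0022093 , -0.00137792,  0.00028883, -0.00122657,  0.00099363,
       -0.00083327]), 'joint_efforts': array([ 2.74620343e-04, -5.81988573e+01,  2.93179178e+01,  6.99955434e+00,
        1.24198623e-02, -1.52244775e-05]), 'eef_pos': array([0.21155684, 0.64095068, 0.24057437]), 'ee_rot': array([-3.14158650e+00,  8.92065417e-06, -3.18808111e-01]), 'force': array([-0.38385456, -0.23612958, -0.57645433]), 'moment': array([-0.02615626, -0.03537491,  0.01256171]), 'gripper_force': 0.0, 'width': 0.08785104361614578}
```

View pics/top0.png

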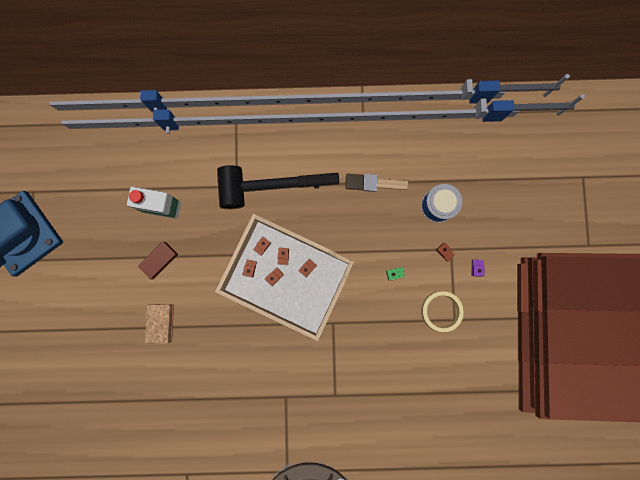

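View pics/side0.png

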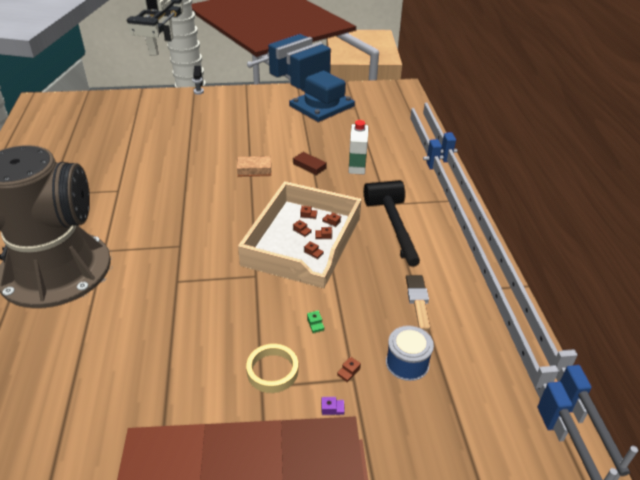

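The look-alikes, in the top view, are green at (395,273), red-brown at (445,252) and purple at (478,268). The stray is the red-brown one at (445,252), because it is the only one in the hardwood colour. The dark offcut at (157,260) is too large. Next I'll confirm it in a crop and measure.

```bash
cat > m.py <<'E'
from h import *
im=cv2.imread('pics/top0.png')[...,::-1]; d=np.load('top0.npy'); P=cloud('top',d)
hsv=cv2.cvtColor(np.ascontiguousarray(im),cv2.COLOR_RGB2HSV)
print('bench z',np.median(P[330:380,350:420,2]))
# stray
s=(slice(235,268),slice(428,462)); Z=P[s][...,2]
for lo,hi in((.005,.03),(.014,.03),(.005,.0135)):
    q=P[s][(Z>lo)&(Z<hi)][:,:2]; r=cv2.minAreaRect((q*1000).astype(np.float32)); print(lo,len(q),q.mean(0).round(4),r)
# tray rim
T=P[200:350,205:365]; m=(T[...,2]>.05)&(T[...,2]<.07); q=T[m][:,:2]
print('tray',np.median(T[m][:,2]),cv2.minAreaRect((q*1000).astype(np.float32)),cv2.boxPoints(cv2.minAreaRect((q*1000).astype(np.float32))))
c=np.hstack([cv2.resize(im[230:280,380:492],None,fx=7,fy=7,interpolation=2)[:340],]) 
save('crop.png',c)
E
python3 m.py
python3 - <<'E'
from h import *
im=cv2.imread('pics/side0.png')[...,::-1]
a=cv2.imread('pics/crop.png')[...,::-1]; b=cv2.resize(im[300:425,240:440],None,fx=2,fy=2,interpolation=2)
W=max(a.shape[1],b.shape[1]); f=lambda x: np.pad(x,((0,0),(0,W-x.shape[1]),(0,0)))
save('crop2.png',np.vstack([f(a),f(b)]))
E
```

```text
bench z 0.0006669546070605659
0.005 207 [ 0.6001 -0.3402] ((600.948974609375, -340.89898681640625), (72.68062591552734, 76.45925903320312), 83.26929473876953)
0.014 126 [ 0.6041 -0.3373] ((600.0701904296875, -341.40985107421875), (38.212894439697266, 25.446853637695312), 45.38115310668945)
0.005 79 [ 0.5941 -0.345 ] ((600.948974609375, -340.89898681640625), (72.68062591552734, 76.45925903320312), 83.26929473876953)
tray 0.0603744828004491 ((575.2683715820312, 75.49497985839844), (343.6368713378906, 216.77740478515625), 63.334251403808594) [[ 401.2984   -29.40561]
 [ 595.01935 -126.69202]
 [ 749.23834  180.39557]
 [ 555.5174   277.68198]]
```

View pics/crop2.png

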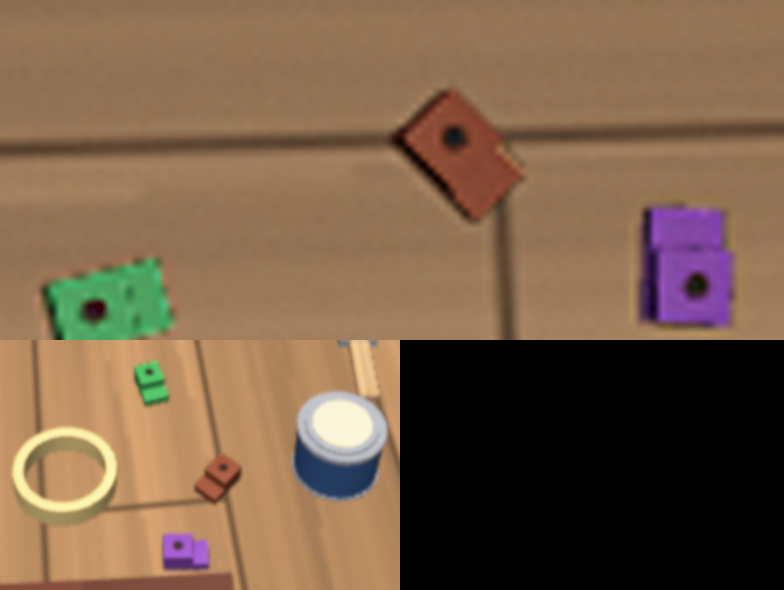

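The enlarged crop confirms it: red-brown, with a stepped block and tongue, and the tongue towards the lower right. The top half (about (460,155) in the crop) and the side view agree. Now the tray fit, rejecting the mallet pixels.

```bash
cat > m2.py <<'E'
from h import *
d=np.load('top0.npy'); P=cloud('top',d)
m=((P[...,2]>.054)&(P[...,2]<.066)).astype(np.uint8); m[:,:205]=0;m[:205]=0;m[350:]=0;m[:,365:]=0
n,L,S,C=cv2.connectedComponentsWithStats(m,connectivity=8); i=1+np.argmax(S[1:,2]*S[1:,3]); print(S[1:].tolist())
q=P[L==i][:,:2]
r=cv2.minAreaRect((q*1000).astype(np.float32)); print(r,cv2.boxPoints(r).round(1).tolist())
im=cv2.imread('pics/top0.png')[...,::-1]
hsv=cv2.cvtColor(np.ascontiguousarray(im),cv2.COLOR_RGB2HSV)
E
python3 m2.py
```

```text
[[223, 205, 10, 1, 10], [215, 214, 131, 127, 1451]]
((549.2374877929688, 42.03221130371094), (260.48321533203125, 200.4249725341797), 63.3010368347168) [[401.20001220703125, -29.299999237060547], [580.2000122070312, -119.30000305175781], [697.2999877929688, 113.4000015258789], [518.2000122070312, 203.39999389648438]]
```

```bash
cat > go.py <<'E'
from h import *
import sys
def go(pos,Rt):
    s=arm.get_state(); Rc=R.from_euler('xyz',s['ee_rot'])
    print('t',round(s['t'],2),'trans cm',(Rc.inv().apply(np.array(pos)-s['eef_pos'])*100).round(2),'rot deg',np.degrees((Rc.inv()*Rt).as_rotvec()).round(1))
down=lambda yaw:R.from_euler('xyz',[180,0,yaw],degrees=True)
if __name__=='__main__':
    a=list(map(float,sys.argv[1:])); go(a[:3],down(a[3]))
E
python3 go.py 0.6045 -0.3365 0.12 -134.6
```

```text
t 0.6 trans cm [67.95 80.5  12.06] rot deg [  0.    0.  116.3]
```

move_arm --rows '[{"translation": [20.4,24.1,2],"rot": [0,0,39],"hand": 0},{"translation": [20.4,24.1,2],"rot": [0,0,39],"hand": 0},{"translation": [20.4,24.1,2],"rot": [0,0,39],"hand": 0},{"translation": [20.4,24.1,2],"rot": [0,0,39],"hand": 0},{"translation": [20.4,24.1,2],"rot": [0,0,39],"hand": 0},{"translation": [20.4,24.1,2],"rot": [0,0,39],"hand": 0},{"translation": [20.4,24.1,2],"rot": [0,0,39],"hand": 0},{"translation": [20.4,24.1,2],"rot": [0,0,39],"hand": 0}]' --squeeze 20

```text
t: 1.27
eef_pos: [0.3301, 0.3446, 0.2206]
ee_rot: [3.141, 0.0, -1.001]
force: [0.1, 0.1, -0.2]
width: 0.0877
gripper_force: 0.0
```

```bash
python3 go.py 0.6045 -0.3365 0.12 -134.6
```

```text
t 1.27 trans cm [72.15 13.66 10.05] rot deg [ 0.   0.  77.3]
```

move_arm --rows '[{"translation": [32,6,2],"rot": [0,0,38],"hand": 0},{"translation": [32,6,2],"rot": [0,0,38],"hand": 0},{"translation": [32,6,2],"rot": [0,0,38],"hand": 0},{"translation": [32,6,2],"rot": [0,0,38],"hand": 0},{"translation": [32,6,2],"rot": [0,0,38],"hand": 0},{"translation": [32,6,2],"rot": [0,0,38],"hand": 0},{"translation": [32,6,2],"rot": [0,0,38],"hand": 0},{"translation": [32,6,2],"rot": [0,0,38],"hand": 0}]'

```text
t: 1.93
eef_pos: [0.4528, 0.0442, 0.2009]
ee_rot: [-3.141, 0.001, -1.663]
force: [0.8, 0.5, -0.2]
width: 0.0873
gripper_force: 0.0
```

```bash
python3 go.py 0.6045 -0.3365 0.12 -134.6
```

```text
t 1.93 trans cm [ 36.51 -18.61   8.09] rot deg [-0.   0.1 39.3]
```

move_arm --rows '[{"translation": [28,-14.3,4],"rot": [0,0,39.3],"hand": 0},{"translation": [28,-14.3,4],"rot": [0,0,39.3],"hand": 0},{"translation": [28,-14.3,4],"rot": [0,0,39.3],"hand": 0},{"translation": [28,-14.3,4],"rot": [0,0,39.3],"hand": 0},{"translation": [28,-14.3,4],"rot": [0,0,39.3],"hand": 0},{"translation": [28,-14.3,4],"rot": [0,0,39.3],"hand": 0},{"translation": [28,-14.3,4],"rot": [0,0,39.3],"hand": 0},{"translation": [28,-14.3,4],"rot": [0,0,39.3],"hand": 0}]'

```text
t: 2.6
eef_pos: [0.5697, -0.2489, 0.1597]
ee_rot: [3.142, -0.001, -2.351]
force: [0.8, 1.3, -0.8]
width: 0.0877
gripper_force: 0.0
```

```bash
python3 go.py 0.6045 -0.3365 0.017 -134.6
```

```text
t 2.6 trans cm [ 3.77 -8.63 14.27] rot deg [ 0.  -0.  -0.1]
```

move_arm --rows '[{"translation": [3.8,-8.6,3],"rot": [0,0,0],"hand": 0.2},{"translation": [3.8,-8.6,5],"rot": [0,0,0],"hand": 0.3},{"translation": [3.8,-8.6,8],"rot": [0,0,0],"hand": 0.3},{"translation": [3.8,-8.6,10],"rot": [0,0,0],"hand": 0.3},{"translation": [3.8,-8.6,10],"rot": [0,0,0],"hand": 0.3}]'

```text
t: 3.02
eef_pos: [0.5997, -0.333, 0.0535]
ee_rot: [3.132, -0.004, -2.352]
force: [-1.2, 0.6, -1.0]
width: 0.0628
gripper_force: 0.0
```

```bash
python3 go.py 0.6045 -0.3365 0.017 -134.6; python3 - <<'E'
from h import *
im,d=arm.grab_frame('side'); save('g1.png',cv2.resize(im[300:440,240:440],None,fx=3,fy=3,interpolation=2))
E
```

```text
t 3.02 trans cm [-0.1  -0.62  3.64] rot deg [ 0.5 -0.2 -0.2]
```

View pics/g1.png

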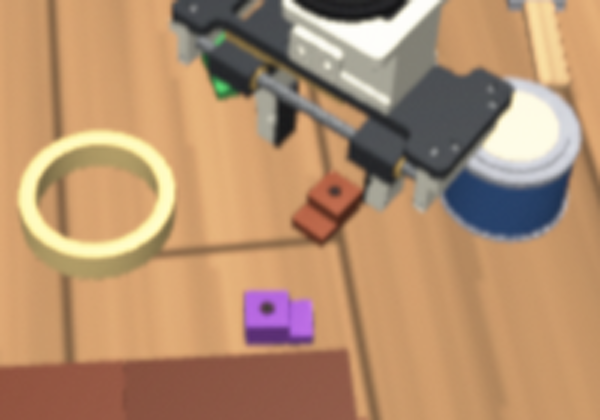

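The stray is at (330,205) in the crop, ahead of and between the two fingers at (270,115) and (385,180). The body passes beside and above the glue pot. The arm is still settling, so I'll settle it and then descend.

move_arm --rows '[{"translation": [0,0,0],"rot": [0,0,0],"hand": 0.3},{"translation": [0,0,0],"rot": [0,0,0],"hand": 0.3},{"translation": [0,0,0],"rot": [0,0,0],"hand": 0.3}]'

```text
t: 3.32
eef_pos: [0.6051, -0.3325, 0.0635]
ee_rot: [-3.138, 0.002, -2.347]
force: [0.0, -0.3, 0.3]
width: 0.0613
gripper_force: 0.0
```

```bash
python3 go.py 0.6045 -0.3365 0.019 -134.6; python3 - <<'E'
from h import *
im,d=arm.grab_frame('side')
for l in('stray','glue_pot'):
    for r in arm.pinpoint(l,'side')[:3]: print(l,round(r['p'],2),world('side',r['point']).round(4))
E
```

```text
t 3.32 trans cm [ 0.34 -0.22  4.45] rot deg [-0.2  0.1  0.1]
stray 0.76 [ 0.5637 -0.4164  0.0014]
stray 0.7 [ 0.6016 -0.3384  0.0019]
stray 0.69 [ 0.5512 -0.2256 -0.0008]
glue_pot 0.88 [ 0.7144 -0.3317  0.0012]
```

move_arm --rows '[{"translation": [0.3,-0.2,1.2],"rot": [0,0,0],"hand": 0.3},{"translation": [0.3,-0.2,2.4],"rot": [0,0,0],"hand": 0.3},{"translation": [0.3,-0.2,3.4],"rot": [0,0,0],"hand": 0.3},{"translation": [0.3,-0.2,4.1],"rot": [0,0,0],"hand": 0.3},{"translation": [0.3,-0.2,4.1],"rot": [0,0,0],"hand": 0.3},{"translation": [0.3,-0.2,4.1],"rot": [0,0,0],"hand": 0.3}]'

```text
t: 3.97
eef_pos: [0.6024, -0.3363, 0.0184]
ee_rot: [3.14, -0.001, -2.349]
force: [-0.3, -0.2, -0.7]
width: 0.0616
gripper_force: 0.0
```

```bash
python3 go.py 0.6045 -0.3365 0.019 -134.6
```

```text
t 3.97 trans cm [-0.13 -0.17 -0.06] rot deg [ 0.1 -0.1  0. ]
```

Good. Close on it.

move_arm --rows '[{"translation": [0,0,0],"rot": [0,0,0],"hand": 0.8},{"translation": [0,0,0],"rot": [0,0,0],"hand": 0.8},{"translation": [0,0,0],"rot": [0,0,0],"hand": 0.8},{"translation": [0,0,0],"rot": [0,0,0],"hand": 0.8},{"translation": [0,0,0],"rot": [0,0,0],"hand": 0.8},{"translation": [0,0,0],"rot": [0,0,0],"hand": 0.8}]' --squeeze 15

```text
t: 4.47
eef_pos: [0.6031, -0.3364, 0.0199]
ee_rot: [-3.141, 0.0, -2.349]
force: [0.5, 0.4, -0.8]
width: 0.0267
gripper_force: 0.0
```

move_arm --rows '[{"translation": [0,0,0],"rot": [0,0,0],"hand": 1},{"translation": [0,0,0],"rot": [0,0,0],"hand": 1},{"translation": [0,0,0],"rot": [0,0,0],"hand": 1},{"translation": [0,0,0],"rot": [0,0,0],"hand": 1}]' --squeeze 15

```text
t: 4.8
eef_pos: [0.6031, -0.3364, 0.0198]
ee_rot: [-3.141, 0.0, -2.348]
force: [-1.3, 0.9, 3.5]
width: 0.0247
gripper_force: 15.0
```

Gripped at 24.7 mm. Lift straight up.

move_arm --rows '[{"translation": [0,0,-2],"rot": [0,0,0],"hand": 1},{"translation": [0,0,-5],"rot": [0,0,0],"hand": 1},{"translation": [0,0,-9],"rot": [0,0,0],"hand": 1},{"translation": [0,0,-13],"rot": [0,0,0],"hand": 1},{"translation": [0,0,-15],"rot": [0,0,0],"hand": 1}]'

```text
t: 5.22
eef_pos: [0.6046, -0.3372, 0.1751]
ee_rot: [-3.136, 0.002, -2.348]
force: [0.3, 0.0, 0.8]
width: 0.0251
gripper_force: 15.0
```

```bash
python3 go.py 0.5349 -0.0527 0.15 -116.7
```

```text
t 5.22 trans cm [-15.4   24.93   2.4 ] rot deg [ -0.3   0.1 -17.8]
```

move_arm --rows '[{"translation": [-2,3.2,0],"rot": [0,0,-2],"hand": 1},{"translation": [-15.4,24.9,2],"rot": [0,0,-17.8],"hand": 1},{"translation": [-15.4,24.9,2],"rot": [0,0,-17.8],"hand": 1},{"translation": [-15.4,24.9,2],"rot": [0,0,-17.8],"hand": 1},{"translation": [-15.4,24.9,2],"rot": [0,0,-17.8],"hand": 1},{"translation": [-15.4,24.9,2],"rot": [0,0,-17.8],"hand": 1},{"translation": [-15.4,24.9,2],"rot": [0,0,-17.8],"hand": 1},{"translation": [-15.4,24.9,2],"rot": [0,0,-17.8],"hand": 1}]'

```text
t: 5.88
eef_pos: [0.5319, -0.0475, 0.1493]
ee_rot: [3.141, 0.001, -2.035]
force: [0.6, -0.5, -1.0]
width: 0.0247
gripper_force: 15.0
```

move_arm --rows '[{"translation": [0,0,0],"rot": [0,0,0],"hand": 1},{"translation": [0,0,0],"rot": [0,0,0],"hand": 1},{"translation": [0,0,0],"rot": [0,0,0],"hand": 1}]'

```text
t: 6.13
eef_pos: [0.5339, -0.0524, 0.1496]
ee_rot: [-3.141, 0.0, -2.038]
force: [0.3, -0.3, 0.3]
width: 0.0251
gripper_force: 15.0
```

```bash
python3 go.py 0.5349 -0.0527 0.025 -116.7;  python3 - <<'E'
from h import *
im,d=arm.grab_frame('side'); save('p1.png',cv2.resize(im[130:330,180:440],None,fx=3,fy=3,interpolation=2))
E
```

```text
t 6.13 trans cm [-0.02 -0.1  12.46] rot deg [-0.   0.  -0.1]
```

View pics/p1.png

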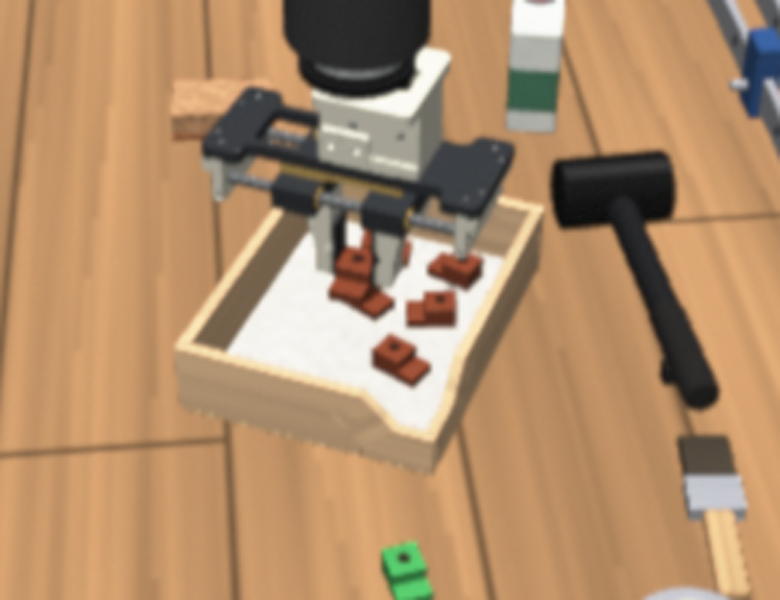

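The stray is in the jaws above the tray at crop (360,285). The free strip along the near (-y) wall is at about (300,350). The gripper's end posts hang low, so I'll move the placing 10 mm towards +x to bring the outer post clear of the +x wall.

move_arm --rows '[{"translation": [0,-0.5,2],"rot": [0,0,0],"hand": 1},{"translation": [0,-1.1,5],"rot": [0,0,0],"hand": 1},{"translation": [0,-1.1,7.5],"rot": [0,0,0],"hand": 1},{"translation": [0,-1.1,9.5],"rot": [0,0,0],"hand": 1},{"translation": [0,-1.1,10.5],"rot": [0,0,0],"hand": 1},{"translation": [0,-1.1,10.5],"rot": [0,0,0],"hand": 1}]'

```text
t: 6.68
eef_pos: [0.542, -0.0583, 0.0422]
ee_rot: [3.138, -0.003, -2.04]
force: [0.3, -1.1, 0.1]
width: 0.0247
gripper_force: 15.0
```

```bash
python3 go.py 0.5438 -0.0572 0.025 -116.7;  python3 - <<'E'
from h import *
im,d=arm.grab_frame('side'); save('p2.png',cv2.resize(im[160:300,220:400],None,fx=4,fy=4,interpolation=2))
E
```

```text
t 6.68 trans cm [-0.18 -0.12  1.72] rot deg [ 0.2 -0.2 -0.2]
```

View pics/p2.png

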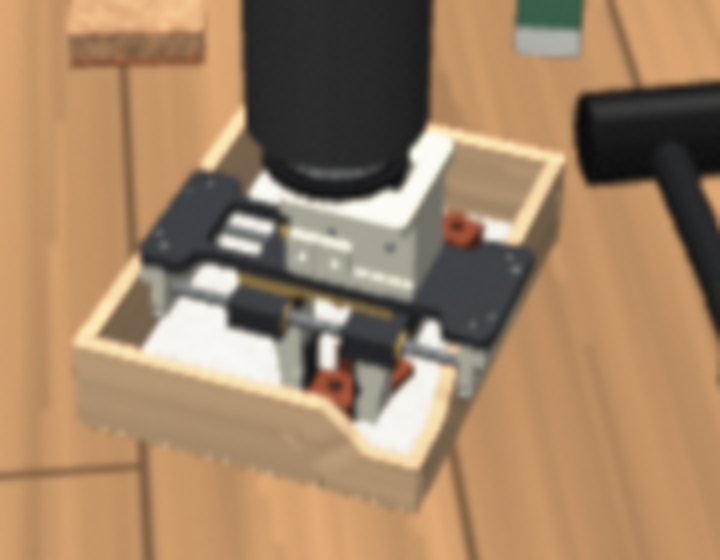

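The button is inside the -y wall at (335,388). The end post at (470,370) is outside the +x wall and nothing is touching. Lower the rest of the way slowly.

move_arm --rows '[{"translation": [0,0,0.5],"rot": [0,0,0],"hand": 1},{"translation": [0,0,1.0],"rot": [0,0,0],"hand": 1},{"translation": [0,0,1.6],"rot": [0,0,0],"hand": 1},{"translation": [0,0,1.6],"rot": [0,0,0],"hand": 1},{"translation": [0,0,1.6],"rot": [0,0,0],"hand": 1}]'

```text
t: 7.15
eef_pos: [0.5434, -0.0568, 0.0286]
ee_rot: [3.142, -0.0, -2.038]
force: [-0.7, 0.6, -0.4]
width: 0.0248
gripper_force: 15.0
```

move_arm --rows '[{"translation": [0,0,0.2],"rot": [0,0,0],"hand": 1},{"translation": [0,0,0.2],"rot": [0,0,0],"hand": 1},{"translation": [0,0,0.2],"rot": [0,0,0],"hand": 0.5},{"translation": [0,0,0.2],"rot": [0,0,0],"hand": 0.5},{"translation": [0,0,0.2],"rot": [0,0,0],"hand": 0.5},{"translation": [0,0,0.2],"rot": [0,0,0],"hand": 0.5},{"translation": [0,0,0.2],"rot": [0,0,0],"hand": 0.5}]'

```text
t: 7.73
eef_pos: [0.5435, -0.0568, 0.0266]
ee_rot: [-3.142, 0.0, -2.038]
force: [0.5, -0.8, -0.3]
width: 0.0437
gripper_force: 0.0
```

move_arm --rows '[{"translation": [0,0,-1],"rot": [0,0,0],"hand": 0.5},{"translation": [0,0,-3],"rot": [0,0,0],"hand": 0.5},{"translation": [0,0,-6],"rot": [0,0,0],"hand": 0.5},{"translation": [0,0,-9],"rot": [0,0,0],"hand": 0.5},{"translation": [0,0,-12],"rot": [0,0,0],"hand": 0.4},{"translation": [0,0,-12],"rot": [0,0,0],"hand": 0.4}]'

```text
t: 8.23
eef_pos: [0.5469, -0.0567, 0.1536]
ee_rot: [-3.133, 0.005, -2.037]
force: [0.5, 0.9, 0.3]
width: 0.0504
gripper_force: 0.0
```

```bash
python3 go.py 0.464 0.085 0.15 -116.7
```

```text
t 8.23 trans cm [-8.93 13.77  0.29] rot deg [-0.5  0.3  0. ]
```

Move over the near rim, then look again.

move_arm --rows '[{"translation": [-8.9,13.8,0],"rot": [0,0,0],"hand": 0.4},{"translation": [-8.9,13.8,0],"rot": [0,0,0],"hand": 0.4},{"translation": [-8.9,13.8,0],"rot": [0,0,0],"hand": 0.4},{"translation": [-8.9,13.8,0],"rot": [0,0,0],"hand": 0.4},{"translation": [-8.9,13.8,0],"rot": [0,0,0],"hand": 0.4},{"translation": [-8.9,13.8,0],"rot": [0,0,0],"hand": 0.4},{"translation": [-8.9,13.8,0],"rot": [0,0,0],"hand": 0.4}]'

```text
t: 8.82
eef_pos: [0.4604, 0.0851, 0.1472]
ee_rot: [-3.141, 0.001, -2.036]
force: [0.8, -0.2, 0.1]
width: 0.0527
gripper_force: 0.0
```

```bash
python3 go.py 0.464 0.085 0.035 -116.7;  python3 - <<'E'
from h import *
im,d=arm.grab_frame('side'); im2,d2=arm.grab_frame('top'); np.save('top1.npy',d2)
save('n1.png',np.vstack([cv2.resize(im[160:300,220:400],None,fx=2,fy=2,interpolation=2),cv2.resize(im2[200:345,190:370],(360,290),interpolation=2)]))
for n in('side','top'):
  for r in arm.pinpoint('near_rim',n)[:1]: print(n,round(r['p'],2),world(n,r['point']).round(4))
E
```

```text
t 8.82 trans cm [-0.14 -0.32 11.22] rot deg [-0.  0.  0.]
side 0.6 [0.4651 0.0896 0.0601]
```

View pics/n1.png

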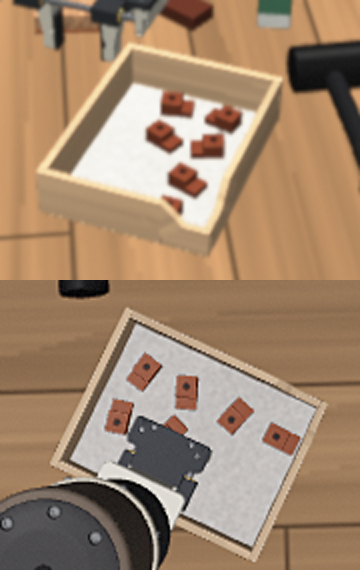

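All six buttons are in the tray, which hasn't moved. The stray is at (283,437) in the lower picture and the near wall is clear of buttons around the grip point. Descend on the rim.

move_arm --rows '[{"translation": [-0.1,-0.3,2],"rot": [0,0,0],"hand": 0.6},{"translation": [-0.1,-0.3,5],"rot": [0,0,0],"hand": 0.6},{"translation": [-0.1,-0.3,7],"rot": [0,0,0],"hand": 0.6},{"translation": [-0.1,-0.3,8],"rot": [0,0,0],"hand": 0.6},{"translation": [-0.1,-0.3,9],"rot": [0,0,0],"hand": 0.6},{"translation": [-0.1,-0.3,10],"rot": [0,0,0],"hand": 0.6},{"translation": [-0.1,-0.3,11],"rot": [0,0,0],"hand": 0.6},{"translation": [-0.1,-0.3,11],"rot": [0,0,0],"hand": 0.6}]'

```text
t: 9.68
eef_pos: [0.4627, 0.0827, 0.0347]
ee_rot: [3.14, -0.003, -2.04]
force: [-0.1, 0.1, -0.4]
width: 0.0349
gripper_force: 0.0
```

```bash
python3 go.py 0.464 0.085 0.035 -116.7
```

```text
t 9.68 trans cm [-0.26 -0.01 -0.03] rot deg [ 0.1 -0.2 -0.2]
```

move_arm --rows '[{"translation": [0,0,0],"rot": [0,0,0],"hand": 1},{"translation": [0,0,0],"rot": [0,0,0],"hand": 1},{"translation": [0,0,0],"rot": [0,0,0],"hand": 1},{"translation": [0,0,0],"rot": [0,0,0],"hand": 1},{"translation": [0,0,0],"rot": [0,0,0],"hand": 1},{"translation": [0,0,0],"rot": [0,0,0],"hand": 1}]' --squeeze 60

```text
t: 10.18
eef_pos: [0.4637, 0.0844, 0.0371]
ee_rot: [-3.141, 0.001, -2.038]
force: [-0.5, -0.2, 4.1]
width: 0.0088
gripper_force: 60.0
```

move_arm --rows '[{"translation": [0,0,0],"rot": [0,0,0],"hand": 1},{"translation": [0,0,0],"rot": [0,0,0],"hand": 1},{"translation": [0,0,0],"rot": [0,0,0],"hand": 1}]' --squeeze 60

```text
t: 10.43
eef_pos: [0.4637, 0.0844, 0.0371]
ee_rot: [-3.141, 0.001, -2.038]
force: [-1.9, -0.8, 5.5]
width: 0.0088
gripper_force: 60.0
```

move_arm --rows '[{"translation": [0,0,-0.5],"rot": [0,0,0],"hand": 1},{"translation": [0,0,-1.3],"rot": [0,0,0],"hand": 1},{"translation": [0,0,-2.5],"rot": [0,0,0],"hand": 1},{"translation": [0,0,-4],"rot": [0,0,0],"hand": 1},{"translation": [0,0,-6],"rot": [0,0,0],"hand": 1},{"translation": [0,0,-8],"rot": [0,0,0],"hand": 1},{"translation": [0,0,-10],"rot": [0,0,0],"hand": 1},{"translation": [0,0,-12],"rot": [0,0,0],"hand": 1}]'

```text
t: 11.1
eef_pos: [0.4623, 0.0839, 0.1574]
ee_rot: [3.14, -0.001, -2.038]
force: [-0.3, 0.7, -6.6]
width: 0.0087
gripper_force: 60.0
```

move_arm --rows '[{"translation": [0,0,-2],"rot": [0,0,0],"hand": 1},{"translation": [0,0,-4],"rot": [0,0,0],"hand": 1},{"translation": [0,0,-6],"rot": [0,0,0],"hand": 1},{"translation": [0,0,-8],"rot": [0,0,0],"hand": 1},{"translation": [0,0,-9.5],"rot": [0,0,0],"hand": 1},{"translation": [0,0,-10.5],"rot": [0,0,0],"hand": 1},{"translation": [0,0,-11],"rot": [0,0,0],"hand": 1},{"translation": [0,0,-11],"rot": [0,0,0],"hand": 1}]'

```text
t: 11.77
eef_pos: [0.4633, 0.0843, 0.2671]
ee_rot: [-3.141, 0.001, -2.038]
force: [0.9, -0.2, -5.3]
width: 0.0084
gripper_force: 60.0
```

```bash
cat > tilt.py <<'E'
from h import *
# tray normal in world after tilt th toward azimuth az (tray frame), from level; print rotvec in tool axes
import sys
s=arm.get_state(); Rc=R.from_euler('xyz',s['ee_rot']); 
print('t',s['t'],s['eef_pos'].round(3),s['q'].round(2),s['gripper_force'])
yaw=-26.7
for th,az in[(12,-45),(22,-45),(30,-45),(36,-45),(36,-60),(36,-30)]:
    a=np.radians(yaw+az); ax=np.cross([0,0,1],[np.cos(a),np.sin(a),0]); Rt=R.from_rotvec(np.radians(th)*ax)*R.from_euler('xyz',[180,0,yaw-90],degrees=True)
    print(th,az,np.degrees((Rc.inv()*Rt).as_rotvec()).round(1))
n=Rc.apply([0,0,-1]); print('tool normal',n.round(3))
E
python3 tilt.py
```

```text
t 11.7667 [0.463 0.084 0.267] [ 0.6  -0.   -0.38 -0.   -1.2  -1.07] 60.00093162059784
12 -45 [-8.5 -8.4 -0.1]
22 -45 [-15.6 -15.5  -0.1]
30 -45 [-21.2 -21.2  -0.1]
36 -45 [-25.5 -25.4  -0.1]
36 -60 [-18.  -31.1  -0.1]
36 -30 [-31.2 -17.9  -0.1]
tool normal [-0.001 -0.001  1.   ]
```

Lifted and held firmly. Now tip slowly towards the corner, as a diagonal tilt with the rotation axis (-1,-1,0) in tool axes.

move_arm --rows '[{"translation": [0,0,0],"rot": [-0.7,-0.7,0],"hand": 1},{"translation": [0,0,0],"rot": [-1.8,-1.8,0],"hand": 1},{"translation": [0,0,0],"rot": [-3,-3,0],"hand": 1},{"translation": [0,0,0],"rot": [-4.2,-4.2,0],"hand": 1},{"translation": [0,0,0],"rot": [-5.4,-5.4,0],"hand": 1},{"translation": [0,0,0],"rot": [-6.6,-6.6,0],"hand": 1},{"translation": [0,0,0],"rot": [-7.6,-7.6,0],"hand": 1},{"translation": [0,0,0],"rot": [-8.4,-8.4,0],"hand": 1}]'

```text
t: 12.43
eef_pos: [0.4629, 0.084, 0.2652]
ee_rot: [2.991, 0.146, -2.05]
force: [0.2, 0.0, -5.6]
width: 0.0086
gripper_force: 60.0
```

move_arm --rows '[{"translation": [0,0,0],"rot": [-0.7,-0.7,0],"hand": 1},{"translation": [0,0,0],"rot": [-1.4,-1.4,0],"hand": 1},{"translation": [0,0,0],"rot": [-2.1,-2.1,0],"hand": 1},{"translation": [0,0,0],"rot": [-2.8,-2.8,0],"hand": 1},{"translation": [0,0,0],"rot": [-3.5,-3.5,0],"hand": 1},{"translation": [0,0,0],"rot": [-4.2,-4.2,0],"hand": 1},{"translation": [0,0,0],"rot": [-4.9,-4.9,0],"hand": 1},{"translation": [0,0,0],"rot": [-5.6,-5.6,0],"hand": 1}]'

```text
t: 13.1
eef_pos: [0.4635, 0.0843, 0.2666]
ee_rot: [2.891, 0.243, -2.069]
force: [-0.2, -0.2, -4.2]
width: 0.0086
gripper_force: 60.0
```

move_arm --rows '[{"translation": [0,0,0],"rot": [-0.7,-0.7,0],"hand": 1},{"translation": [0,0,0],"rot": [-1.4,-1.4,0],"hand": 1},{"translation": [0,0,0],"rot": [-2.1,-2.1,0],"hand": 1},{"translation": [0,0,0],"rot": [-2.8,-2.8,0],"hand": 1},{"translation": [0,0,0],"rot": [-3.5,-3.5,0],"hand": 1},{"translation": [0,0,0],"rot": [-4.2,-4.2,0],"hand": 1},{"translation": [0,0,0],"rot": [-4.9,-4.9,0],"hand": 1},{"translation": [0,0,0],"rot": [-5.6,-5.6,0],"hand": 1}]'

```text
t: 13.77
eef_pos: [0.4635, 0.0842, 0.2666]
ee_rot: [2.785, 0.336, -2.099]
force: [0.6, -0.2, -5.2]
width: 0.0087
gripper_force: 60.0
```

```bash
python3 - <<'E'
from h import *
s=arm.get_state(); Rc=R.from_euler('xyz',s['ee_rot']); n=Rc.apply([0,0,-1]); print(s['t'],s['eef_pos'].round(3),'tilt',np.degrees(np.arccos(n[2])),'az in tray',np.degrees(np.arctan2(n[1],n[0]))+26.7,s['q'].round(2))
im,d=arm.grab_frame('side'); im2,d2=arm.grab_frame('top')
save('t1.png',np.hstack([cv2.resize(im[100:340,180:440],None,fx=1.5,fy=1.5),cv2.resize(im2[160:400,180:440],None,fx=1.5,fy=1.5)]))
E
```

```text
13.7667 [0.463 0.084 0.267] tilt 27.80961457103143 az in tray -45.07135175772825 [ 0.18  0.12 -0.15 -0.49 -1.4  -0.54]
```

View pics/t1.png

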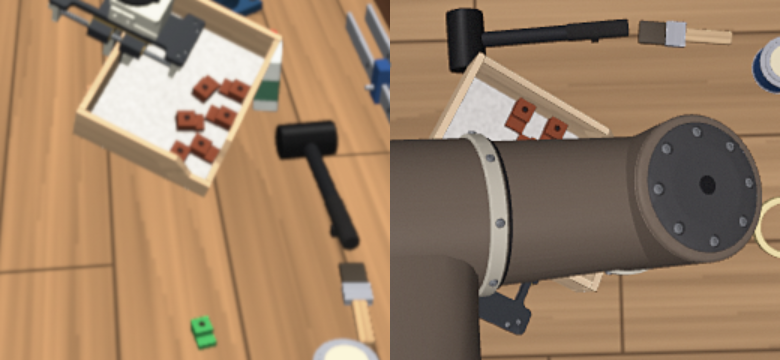

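At 27.8° all six are inside and sliding down: in the left picture, two are in the corner at (180,150) and (205,148), and four are still along the +x side between (190,120) and (237,88). Tip further, with more towards -y to drive them along the +x wall.

```bash
sed -i 's/in\[.*\]:/in[(31,-58),(35,-65),(36,-55)]:/' tilt.py; python3 tilt.py
```

```text
t 13.8667 [0.464 0.084 0.266] [ 0.18  0.12 -0.15 -0.49 -1.4  -0.54] 60.01235246658325
31 -58 [ 3.  -6.5 -1.8]
35 -65 [  4.4 -11.8  -3. ]
36 -55 [-1.2 -9.7 -1.6]
tool normal [ 0.146 -0.443  0.885]
```

move_arm --rows '[{"translation": [0,0,0],"rot": [0.4,-1,-0.2],"hand": 1},{"translation": [0,0,0],"rot": [0.8,-2.2,-0.5],"hand": 1},{"translation": [0,0,0],"rot": [1.4,-3.7,-0.9],"hand": 1},{"translation": [0,0,0],"rot": [2,-5.2,-1.3],"hand": 1},{"translation": [0,0,0],"rot": [2.6,-7,-1.8],"hand": 1},{"translation": [0,0,0],"rot": [3.3,-8.8,-2.2],"hand": 1},{"translation": [0,0,0],"rot": [3.9,-10.5,-2.7],"hand": 1},{"translation": [0,0,0],"rot": [4.4,-11.8,-3],"hand": 1}]'

```text
t: 14.53
eef_pos: [0.463, 0.0841, 0.2669]
ee_rot: [2.858, 0.55, -2.115]
force: [-0.9, -0.2, -6.4]
width: 0.0085
gripper_force: 60.0
```

move_arm --rows '[{"translation": [0,0,0],"rot": [0,0,0],"hand": 1},{"translation": [0,0,0],"rot": [0,0,0],"hand": 1},{"translation": [0,0,0],"rot": [0,0,0],"hand": 1},{"translation": [0,0,0],"rot": [0,0,0],"hand": 1},{"translation": [0,0,0],"rot": [0,0,0],"hand": 1},{"translation": [0,0,0],"rot": [0,0,0],"hand": 1}]'

```text
t: 15.03
eef_pos: [0.4635, 0.0845, 0.2665]
ee_rot: [2.855, 0.547, -2.115]
force: [-0.3, -0.6, -5.9]
width: 0.0087
gripper_force: 60.0
```

```bash
sed -i 's/in\[.*\]:/in[(36,-45),(36,-55),(37,-35)]:/' tilt.py; python3 tilt.py; python3 - <<'E'
from h import *
im,d=arm.grab_frame('side'); np.save('s2.npy',d);save('side_t2.png',im)
save('t2.png',cv2.resize(im[100:310,190:400],(600,600),interpolation=2))
E
```

```text
t 15.0333 [0.463 0.085 0.266] [ 0.07  0.05 -0.22 -0.64 -1.29 -0.35] 60.02856373786926
36 -45 [-10.1   5.8   3.8]
36 -55 [-5.5  2.   2. ]
37 -35 [-14.7   9.7   5.6]
tool normal [-0.017 -0.573  0.82 ]
```

View pics/t2.png

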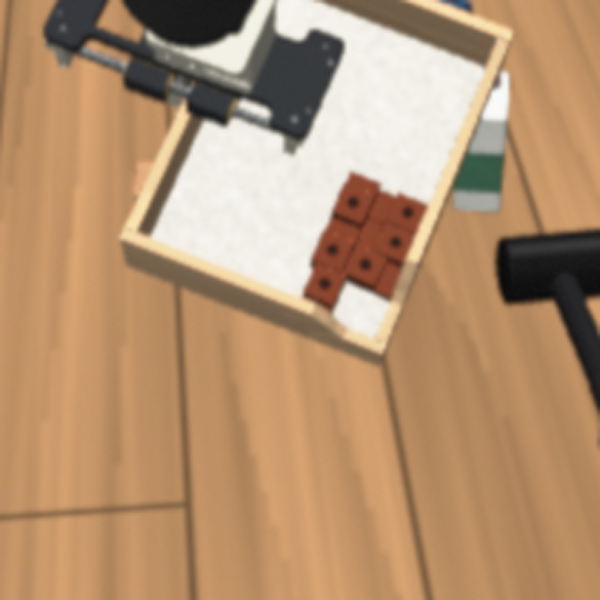

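The six are bunched but bridged: they arch between the wall button at (325,285) and the +x wall at (395,280), leaving the corner itself at (365,320) empty. I'll swing the tilt towards +x to break the arch, and measure button positions in the tray frame numerically from now on.

```bash
cat > an.py <<'E'
from h import *
import sys
def an():
    s=arm.get_state(); im,d=arm.grab_frame('side'); Rc=R.from_euler('xyz',s['ee_rot'])
    n=Rc.apply([0,0,-1]); x=Rc.apply([0,-1,0]); y=Rc.apply([-1,0,0])
    print('t',round(s['t'],2),'tilt',np.degrees(np.arccos(n[2])).round(1),'az',np.degrees(np.arctan2(-y[2],-x[2])).round(1),'F',s['gripper_force'])
    W=cloud('side',d); p=Rc.inv().apply((W-s['eef_pos']).reshape(-1,3)); M=np.array([[0,-1,0],[-1,0,0],[0,0,-1]])
    p=(p@M.T+[-.0952,-.0004,.0371])*1000
    hsv=cv2.cvtColor(im,cv2.COLOR_RGB2HSV).reshape(-1,3); 
    ok=(abs(p[:,0])<95)&(abs(p[:,1])<125)&(p[:,2]>-5)&(p[:,2]<60)
    floor=ok&(hsv[:,1]<50)&(hsv[:,2]>150); print('floor z',np.median(p[floor,2]).round(1))
    b=ok&((hsv[:,0]<12)|(hsv[:,0]>172))&(hsv[:,1]>110)
    X=np.arange(95,-95,-7);Y=np.arange(-125,60,7)
    g={}
    for q in p[b]: g.setdefault((int((95-q[0])//7),int((q[1]+125)//7)),[]).append(q[2])
    print('rows x from +95 (top) step 7; cols y from -125 step 7; number = height cm/2 above')
    for i in range(24): print('%4d '%(95-7*i-3.5)+''.join(('%3d'%np.median(g[i,j]) if (i,j) in g else '  .') for j in range(26)))
    return im
im=an()
if len(sys.argv)>1: save(sys.argv[1],im)
E
python3 an.py
```

```text
t 15.08 tilt 35.0 az -65.1 F 60.02801299095154
floor z 5.1
rows x from +95 (top) step 7; cols y from -125 step 7; number = height cm/2 above
  91   .  .  .  .  .  . 15 15 14 23 27 24 25 22 24 26 26  .  .  .  .  .  .  .  .  .
  84   .  .  .  .  .  . 14 14 14 16 24 23 22 24 26 25 24  .  .  .  .  .  .  .  .  .
  77   .  .  .  .  .  . 17 21 21 24 25 27 24 25 26 24 22  .  .  .  .  .  .  .  .  .
  70   .  .  .  .  . 26 23 25 24 24 24 24 25 25 23 24 25  .  .  .  .  .  .  .  .  .
  63   .  .  .  .  .  . 24 24 25 24 15 16 15 15 15 16 12  .  .  .  .  .  .  .  .  .
  56   .  . 23 27 27 24 24 25 24 25 14 13 15 14 13 16 14  .  .  .  .  .  .  .  .  .
  49   .  . 25 25 25 26 24 25 24 24 15 16 25 23 22 23 14 12  .  .  .  .  .  .  .  .
  42   .  . 25 25 23 24 25 24 25 25 15 14 23 25 24 24 15 13  .  .  .  .  .  .  .  .
  35   .  . 25 25 25 24 25 25 22 24 14 15 23 26 25 26 13 13  .  .  .  .  .  .  .  .
  28   .  .  .  .  . 25 26 26 24 26 14 14 24 23 26 22 15 14  .  .  .  .  .  .  .  .
  21   .  .  .  .  .  .  .  .  .  .  .  .  .  .  .  .  .  .  .  .  .  .  .  .  .  .
  14   .  .  .  .  .  .  .  .  .  .
[... 356 characters left out ...]
.  .  .  .  .  .  .  .  .  .
 -20   .  .  .  .  .  .  .  .  .  .  .  .  .  .  .  .  .  .  .  .  .  .  .  .  .  .
 -27   .  .  .  .  .  .  .  .  .  .  .  .  .  .  .  .  .  .  .  .  .  .  .  .  .  .
 -34   .  .  .  .  .  .  .  .  .  .  .  .  .  .  .  .  .  .  .  .  .  .  .  .  .  .
 -41   .  .  .  .  .  .  .  .  .  .  .  .  .  .  .  .  .  .  .  .  .  .  .  .  .  .
 -48   .  .  .  .  .  .  .  .  .  .  .  .  .  .  .  .  .  .  .  .  .  .  .  .  .  .
 -55   .  .  .  .  .  .  .  .  .  .  .  .  .  .  .  .  .  .  .  .  .  .  .  .  .  .
 -62   .  .  .  .  .  .  .  .  .  .  .  .  .  .  .  .  .  .  .  .  .  .  .  .  .  .
 -69   .  .  .  .  .  .  .  .  .  .  .  .  .  .  .  .  .  .  .  .  .  .  .  .  .  .
```

move_arm --rows '[{"translation": [0,0,0],"rot": [-1.5,1,0.5],"hand": 1},{"translation": [0,0,0],"rot": [-3.5,2.3,1.3],"hand": 1},{"translation": [0,0,0],"rot": [-5.5,3.6,2.1],"hand": 1},{"translation": [0,0,0],"rot": [-7.5,5,2.9],"hand": 1},{"translation": [0,0,0],"rot": [-9.5,6.3,3.6],"hand": 1},{"translation": [0,0,0],"rot": [-11.5,7.6,4.4],"hand": 1},{"translation": [0,0,0],"rot": [-13.5,8.9,5.1],"hand": 1},{"translation": [0,0,0],"rot": [-14.7,9.7,5.6],"hand": 1}]'

```text
t: 15.8
eef_pos: [0.4641, 0.0844, 0.2661]
ee_rot: [2.587, 0.352, -2.138]
force: [-0.4, -0.1, -6.3]
width: 0.0087
gripper_force: 60.0
```

move_arm --rows '[{"translation": [0,0,0],"rot": [0,0,0],"hand": 1},{"translation": [0,0,0],"rot": [0,0,0],"hand": 1},{"translation": [0,0,0],"rot": [0,0,0],"hand": 1},{"translation": [0,0,0],"rot": [0,0,0],"hand": 1}]'

```text
t: 16.13
eef_pos: [0.4633, 0.0842, 0.2669]
ee_rot: [2.59, 0.354, -2.138]
force: [-0.5, -0.2, -4.1]
width: 0.0084
gripper_force: 60.0
```

```bash
python3 an.py side_t3.png
```

```text
t 16.13 tilt 37.0 az -35.2 F 60.01275837421417
floor z 5.6
rows x from +95 (top) step 7; cols y from -125 step 7; number = height cm/2 above
  91   .  .  .  .  . 19 14 15 15 17 23 24 25 26 26 25 23  .  .  .  .  .  .  .  .  .
  84   .  .  .  .  . 14 15 15 15 21 24 24 25 24 25 25 27  .  .  .  .  .  .  .  .  .
  77   .  .  .  .  .  . 18 24 17 23 25 25 25 24 25 24 23  .  .  .  .  .  .  .  .  .
  70   .  .  .  .  . 25 23 25 25 25 26 24 25 23 26 25 24  .  .  .  .  .  .  .  .  .
  63   .  .  .  .  . 21 23 25 25 24 16 14 16 15 16 15 13  .  .  .  .  .  .  .  .  .
  56   .  .  .  . 22 28 26 25 25 24 16 16 15 16 14 16 15  .  .  .  .  .  .  .  .  .
  49   .  .  . 25 25 25 26 25 25 25 16 15 21 24 23 23 14 13  .  .  .  .  .  .  .  .
  42   .  .  . 25 27 23 25 25 24 24 15 15 22 24 25 25 18 13  .  .  .  .  .  .  .  .
  35   .  .  . 24 25 24 24 23 26 24 18 16 24 23 24 24 17 14  .  .  .  .  .  .  .  .
  28   .  .  . 24 24 23 24 25 25 25 16 17 25 25 24 26 17 14  .  .  .  .  .  .  .  .
  21   .  .  .  .  .  .  .  .  .  .  .  .  .  .  .  .  .  .  .  .  .  .  .  .  .  .
  14   .  .  .  .  .  .  .  .  .  .
[... 356 characters left out ...]
.  .  .  .  .  .  .  .  .  .
 -20   .  .  .  .  .  .  .  .  .  .  .  .  .  .  .  .  .  .  .  .  .  .  .  .  .  .
 -27   .  .  .  .  .  .  .  .  .  .  .  .  .  .  .  .  .  .  .  .  .  .  .  .  .  .
 -34   .  .  .  .  .  .  .  .  .  .  .  .  .  .  .  .  .  .  .  .  .  .  .  .  .  .
 -41   .  .  .  .  .  .  .  .  .  .  .  .  .  .  .  .  .  .  .  .  .  .  .  .  .  .
 -48   .  .  .  .  .  .  .  .  .  .  .  .  .  .  .  .  .  .  .  .  .  .  .  .  .  .
 -55   .  .  .  .  .  .  .  .  .  .  .  .  .  .  .  .  .  .  .  .  .  .  .  .  .  .
 -62   .  .  .  .  .  .  .  .  .  .  .  .  .  .  .  .  .  .  .  .  .  .  .  .  .  .
 -69   .  .  .  .  .  .  .  .  .  .  .  .  .  .  .  .  .  .  .  .  .  .  .  .  .  .
```

The arch is still there: the corner (x>60, y<-90) is empty while the buttons wedge between the two walls. I'll tip purely towards -y to take the squeeze off the +x wall, so that column can slide down. Then back to the diagonal.

```bash
sed -i 's/in\[.*\]:/in[(33,-70),(33,-97)]:/' tilt.py; python3 tilt.py
```

```text
t 16.1833 [0.463 0.084 0.267] [ 0.09  0.23 -0.04 -0.59 -1.58 -0.48] 60.011125802993774
33 -70 [18.  -9.  -5.9]
33 -97 [ 32.8 -10.7  -9.2]
tool normal [ 0.283 -0.531  0.799]
```

move_arm --rows '[{"translation": [0,0,0],"rot": [2.5,-0.8,-0.7],"hand": 1},{"translation": [0,0,0],"rot": [6.5,-2.1,-1.8],"hand": 1},{"translation": [0,0,0],"rot": [11,-3.6,-3.1],"hand": 1},{"translation": [0,0,0],"rot": [15.5,-5.1,-4.3],"hand": 1},{"translation": [0,0,0],"rot": [20,-6.5,-5.6],"hand": 1},{"translation": [0,0,0],"rot": [24.5,-8,-6.9],"hand": 1},{"translation": [0,0,0],"rot": [29,-9.5,-8.1],"hand": 1},{"translation": [0,0,0],"rot": [32.8,-10.7,-9.2],"hand": 1}]'

```text
t: 16.85
eef_pos: [0.4623, 0.084, 0.2672]
ee_rot: [-3.06, 0.573, -2.014]
force: [-0.7, -0.2, -5.6]
width: 0.0084
gripper_force: 60.0
```

move_arm --rows '[{"translation": [0,0,0],"rot": [0,0,0],"hand": 1},{"translation": [0,0,0],"rot": [0,0,0],"hand": 1},{"translation": [0,0,0],"rot": [0,0,0],"hand": 1},{"translation": [0,0,0],"rot": [0,0,0],"hand": 1}]'

```text
t: 17.18
eef_pos: [0.4639, 0.0843, 0.2667]
ee_rot: [-3.066, 0.569, -2.015]
force: [0.8, 0.2, -4.8]
width: 0.0088
gripper_force: 60.0
```

```bash
sed -i 's/range(24)/range(19)/' an.py; python3 an.py side_t4.png;sed -i 's/in\[.*\]:/in[(36,-60),(36,-45)]:/' tilt.py; python3 tilt.py
```

```text
t 17.18 tilt 32.9 az -96.8 F 60.02142548561096
floor z 4.7
rows x from +95 (top) step 7; cols y from -125 step 7; number = height cm/2 above
  91   .  .  .  .  .  .  .  .  .  .  .  .  .  .  .  .  .  .  .  .  .  .  .  .  .  .
  84   .  .  .  .  . 16 14 16  .  .  .  .  .  .  .  .  .  .  .  .  .  .  .  .  .  .
  77   .  .  .  .  . 15 17 16 17 22 24 24 24 23 24 24 23  .  .  .  .  .  .  .  .  .
  70   .  .  .  .  . 21 24 24 23 23 24 23 23 24 24 24 23  .  .  .  .  .  .  .  .  .
  63   .  .  .  .  . 25 24 26 24 24 24 19 20 22 22 22 15  .  .  .  .  .  .  .  .  .
  56   .  . 24 21 22 22 22 24 24 24 15 14 15 15 14 13 13  .  .  .  .  .  .  .  .  .
  49   .  . 22 24 25 24 25 24 24 23 15 15 20 15 18 15 14  .  .  .  .  .  .  .  .  .
  42   .  . 22 24 24 24 24 24 23 23 13 16 24 24 24 23 14 12  .  .  .  .  .  .  .  .
  35   .  . 24 24 25 25 23 25 24 22 13 16 23 25 24 24 13 12  .  .  .  .  .  .  .  .
  28   .  .  .  .  . 25 23 24 24 25 14 14 23 23 24 23 15 11  .  .  .  .  .  .  .  .
  21   .  .  .  .  .  .  .  .  .  .  .  .  .  .  .  .  .  .  .  .  .  .  .  .  .  .
  14   .  .  .  .  .  .  .  .  .  .  .  .  .  .  .  .  .  .  .  .  .  .  .  .  .  .
   7   .  .  .  .  .  .  .  .  .  .  .  .  .  .  .  .  .  .  .  .  .  .  .  .  .  .
   0   .  .  .  .  .  .  .  .  .  .  .  .  .  .  .  .  .  .  .  .  .  .  .  .  .  .
  -6   .  .  .  .  .  .  .  .  .  .  .  .  .  .  .  .  .  .  .  .  .  .  .  .  .  .
 -13   .  .  .  .  .  .  .  .  .  .  .  .  .  .  .  .  .  .  .  .  .  .  .  .  .  .
 -20   .  .  .  .  .  .  .  .  .  .  .  .  .  .  .  .  .  .  .  .  .  .  .  .  .  .
 -27   .  .  .  .  .  .  .  .  .  .  .  .  .  .  .  .  .  .  .  .  .  .  .  .  .  .
 -34   .  .  .  .  .  .  .  .  .  .  .  .  .  .  .  .  .  .  .  .  .  .  .  .  .  .
t 17.2333 [0.464 0.084 0.266] [ 0.26 -0.16 -0.46 -0.48 -0.88 -0.49] 60.04484832286835
36 -60 [-20.8   1.2   6. ]
36 -45 [-28.    6.7   7.9]
tool normal [-0.3   -0.452  0.84 ]
```

The tip towards -y freed the +x wall, but the stack still rests on the one button against the -y wall (x 32-60). Tipping purely towards +x takes the load off that button, so it should slide into the corner.

```bash
sed -i 's/in\[.*\]:/in[(25,-45),(33,4)]:/' tilt.py; python3 tilt.py
```

```text
t 17.2333 [0.464 0.084 0.266] [ 0.26 -0.16 -0.46 -0.48 -0.88 -0.49] 60.04484832286835
25 -45 [-20.8  14.7   5.5]
33 4 [-36.   34.2   9.3]
tool normal [-0.3   -0.452  0.84 ]
```

move_arm --rows '[{"translation": [0,0,0],"rot": [-1.5,1.4,0.4],"hand": 1},{"translation": [0,0,0],"rot": [-3.8,3.6,1],"hand": 1},{"translation": [0,0,0],"rot": [-6.1,5.8,1.6],"hand": 1},{"translation": [0,0,0],"rot": [-8.5,8.1,2.2],"hand": 1},{"translation": [0,0,0],"rot": [-10.9,10.4,2.8],"hand": 1},{"translation": [0,0,0],"rot": [-13.3,12.6,3.4],"hand": 1},{"translation": [0,0,0],"rot": [-15.7,14.9,4.1],"hand": 1},{"translation": [0,0,0],"rot": [-18,17.1,4.6],"hand": 1}]'

```text
t: 17.9
eef_pos: [0.4647, 0.0841, 0.2662]
ee_rot: [2.876, 0.264, -2.073]
force: [-0.6, -1.1, -5.3]
width: 0.0085
gripper_force: 60.0
```

move_arm --rows '[{"translation": [0,0,0],"rot": [-2.3,2.2,0.6],"hand": 1},{"translation": [0,0,0],"rot": [-4.7,4.5,1.2],"hand": 1},{"translation": [0,0,0],"rot": [-7.1,6.7,1.8],"hand": 1},{"translation": [0,0,0],"rot": [-9.5,9,2.5],"hand": 1},{"translation": [0,0,0],"rot": [-12,11.4,3.1],"hand": 1},{"translation": [0,0,0],"rot": [-14.4,13.7,3.7],"hand": 1},{"translation": [0,0,0],"rot": [-16.5,15.7,4.3],"hand": 1},{"translation": [0,0,0],"rot": [-18,17.1,4.7],"hand": 1}]'

```text
t: 18.57
eef_pos: [0.4655, 0.0846, 0.265]
ee_rot: [2.565, -0.04, -2.026]
force: [-0.0, 0.7, -5.6]
width: 0.0087
gripper_force: 60.0
```

move_arm --rows '[{"translation": [0,0,0],"rot": [0,0,0],"hand": 1},{"translation": [0,0,0],"rot": [0,0,0],"hand": 1},{"translation": [0,0,0],"rot": [0,0,0],"hand": 1},{"translation": [0,0,0],"rot": [0,0,0],"hand": 1}]'

```text
t: 18.9
eef_pos: [0.4638, 0.0842, 0.2668]
ee_rot: [2.569, -0.037, -2.026]
force: [-1.5, -0.7, -6.5]
width: 0.0085
gripper_force: 60.0
```

```bash
python3 an.py side_t5.png;sed -i 's/in\[.*\]:/in[(36,-60),(36,-45)]:/' tilt.py; python3 tilt.py
```

```text
t 18.9 tilt 32.9 az 3.9 F 60.00013053417206
floor z 5.9
rows x from +95 (top) step 7; cols y from -125 step 7; number = height cm/2 above
  91   .  .  .  .  .  .  . 15  . 14 27 26 25  . 25 24 24  .  .  .  .  .  .  .  .  .
  84   .  .  .  .  . 14 15 15 16 19 25 24 25 25 25 25 25  .  .  .  .  .  .  .  .  .
  77   .  .  .  .  . 15 13 15 20 22 25 25 25 25 25 25  .  .  .  .  .  .  .  .  .  .
  70   .  .  .  .  . 18 22 25 25 25 25 24 25 25 26 26 22  .  .  .  .  .  .  .  .  .
  63   .  .  .  .  . 24 22 25 26 25 23 18 16 16 17 15 15  .  .  .  .  .  .  .  .  .
  56   .  .  .  .  . 22 23 25 25 25 22 17 16 16 16 15 13  .  .  .  .  .  .  .  .  .
  49   .  .  .  .  . 29  . 24 25 24 14 23 16 16 20 23  5  3  .  .  .  .  .  .  .  .
  42   .  .  .  .  .  . 25 25 26 26  . 19 24 25 26 22  .  .  .  .  .  .  .  .  .  .
  35   .  .  .  .  .  . 26 26 24 25  . 21 24 25 24 24  .  .  .  .  .  .  .  .  .  .
  28   .  .  .  .  .  . 26 26 26 25 23 23 25 25 25 25  .  .  .  .  .  .  .  .  .  .
  21   .  .  .  .  .  .  . 26  . 26  .  .  .  .  .  .  .  .  .  .  .  .  .  .  .  .
  14   .  .  .  .  .  .  .  .  .  .  .  .  .  .  .  .  .  .  .  .  .  .  .  .  .  .
   7   .  .  .  .  .  .  .  .  .  .  .  .  .  .  .  .  .  .  .  .  .  .  .  .  .  .
   0   .  .  .  .  .  .  .  .  .  .  .  .  .  .  .  .  .  .  .  .  .  .  .  .  .  .
  -6   .  .  .  .  .  .  .  .  .  .  .  .  .  .  .  .  .  .  .  .  .  .  .  .  .  .
 -13   .  .  .  .  .  .  .  .  .  .  .  .  .  .  .  .  .  .  .  .  .  .  .  .  .  .
 -20   .  .  .  .  .  .  .  .  .  .  .  .  .  .  .  .  .  .  .  .  .  .  .  .  .  .
 -27   .  .  .  .  .  .  .  .  .  .  .  .  .  .  .  .  .  .  .  .  .  .  .  .  .  .
 -34   .  .  .  .  .  .  .  .  .  .  .  .  .  .  .  .  .  .  .  .  .  .  .  .  .  .
t 18.95 [0.464 0.084 0.267] [ 0.29  0.33  0.04 -0.36 -1.74 -0.74] 60.00008225440979
36 -60 [ 14.  -32.   -9.2]
36 -45 [  6.8 -26.4  -7.6]
tool normal [ 0.5  -0.21  0.84]
```

The button that sat at the -y wall (x 32-60) has moved into the corner, out of view behind the wall. Swing back towards -y and diagonal so the rest close up on it.

move_arm --rows '[{"translation": [0,0,0],"rot": [1.2,-2.6,-0.8],"hand": 1},{"translation": [0,0,0],"rot": [2.9,-6.6,-1.9],"hand": 1},{"translation": [0,0,0],"rot": [4.7,-10.8,-3.1],"hand": 1},{"translation": [0,0,0],"rot": [6.6,-15,-4.3],"hand": 1},{"translation": [0,0,0],"rot": [8.5,-19.4,-5.6],"hand": 1},{"translation": [0,0,0],"rot": [10.4,-23.8,-6.8],"hand": 1},{"translation": [0,0,0],"rot": [12.3,-28.2,-8.1],"hand": 1},{"translation": [0,0,0],"rot": [14,-32,-9.2],"hand": 1}]'

```text
t: 19.62
eef_pos: [0.4627, 0.0838, 0.2677]
ee_rot: [2.796, 0.536, -2.131]
force: [-0.5, -0.5, -5.9]
width: 0.0085
gripper_force: 60.0
```

move_arm --rows '[{"translation": [0,0,0],"rot": [0,0,0],"hand": 1},{"translation": [0,0,0],"rot": [0,0,0],"hand": 1},{"translation": [0,0,0],"rot": [0,0,0],"hand": 1},{"translation": [0,0,0],"rot": [0,0,0],"hand": 1},{"translation": [0,0,0],"rot": [0,0,0],"hand": 1}]'

```text
t: 20.03
eef_pos: [0.4636, 0.0847, 0.2664]
ee_rot: [2.791, 0.531, -2.131]
force: [0.3, -0.5, -5.8]
width: 0.0087
gripper_force: 60.0
```

```bash
python3 an.py side_t6.png;sed -i 's/in\[.*\]:/in[(33,-97),(36,-45),(33,0)]:/' tilt.py; python3 tilt.py
```

```text
t 20.03 tilt 35.9 az -59.7 F 60.02418637275696
floor z 5.2
rows x from +95 (top) step 7; cols y from -125 step 7; number = height cm/2 above
  91   .  .  .  .  .  .  . 15 15 13 26 28 23 28 23 26  .  .  .  .  .  .  .  .  .  .
  84   .  .  .  .  . 16 14 13 14 22 25 23 21 27 25 25 23  .  .  .  .  .  .  .  .  .
  77   .  .  .  .  . 17 15 20 20 26 26 23 24 24 25 25 22  .  .  .  .  .  .  .  .  .
  70   .  .  .  .  . 25 25 24 25 25 26 24 24 24 25 24 25  .  .  .  .  .  .  .  .  .
  63   .  .  .  .  . 25 22 24 25 26 17 16 15 17 17 16 14  .  .  .  .  .  .  .  .  .
  56   .  .  .  .  . 22 23 26 23 24 16 14 13 13 15 15 15  .  .  .  .  .  .  .  .  .
  49   .  . 23 23 23 25 24 24 24 22 15 14 25 24 24 22 13 14  .  .  .  .  .  .  .  .
  42   .  . 25 25 26 25 23 24 25 23 16 15 23 25 25 23 15 14  .  .  .  .  .  .  .  .
  35   .  . 23 25 24 25 25 25 26 24 15 15 24 24 27 24 16 14  .  .  .  .  .  .  .  .
  28   .  .  . 23 24 23 24 25 23 24 15 16 24 24 24 24 15 14  .  .  .  .  .  .  .  .
  21   .  .  .  .  .  .  .  .  .  .  .  .  .  .  .  .  .  .  .  .  .  .  .  .  .  .
  14   .  .  .  .  .  .  .  .  .  .  .  .  .  .  .  .  .  .  .  .  .  .  .  .  .  .
   7   .  .  .  .  .  .  .  .  .  .  .  .  .  .  .  .  .  .  .  .  .  .  .  .  .  .
   0   .  .  .  .  .  .  .  .  .  .  .  .  .  .  .  .  .  .  .  .  .  .  .  .  .  .
  -6   .  .  .  .  .  .  .  .  .  .  .  .  .  .  .  .  .  .  .  .  .  .  .  .  .  .
 -13   .  .  .  .  .  .  .  .  .  .  .  .  .  .  .  .  .  .  .  .  .  .  .  .  .  .
 -20   .  .  .  .  .  .  .  .  .  .  .  .  .  .  .  .  .  .  .  .  .  .  .  .  .  .
 -27   .  .  .  .  .  .  .  .  .  .  .  .  .  .  .  .  .  .  .  .  .  .  .  .  .  .
 -34   .  .  .  .  .  .  .  .  .  .  .  .  .  .  .  .  .  .  .  .  .  .  .  .  .  .
t 20.0833 [0.464 0.085 0.266] [ 0.05  0.09 -0.18 -0.64 -1.36 -0.36] 60.027397871017456
33 -97 [21.  -1.5 -6. ]
36 -45 [-6.8  5.2  2.9]
33 0 [-14.1  29.6   8.9]
tool normal [ 0.038 -0.585  0.81 ]
```

```bash
cat > ortho.py <<'E'
from h import *
M=np.array([[0,-1,0],[-1,0,0],[0,0,-1]]); S=2.9
def ortho(f,pos,rot,z=20):
    im=cv2.imread(f)[...,::-1]; Rc=R.from_euler('xyz',rot); c,fo,Mc,t=cam('side')
    xs=np.arange(100,10,-1/S); ys=np.arange(-130,5,1/S)   # up = +x, right = +y
    Xg,Yg=np.meshgrid(xs,ys,indexing='ij'); T=np.stack([Xg,Yg,np.full_like(Xg,z)],-1)/1000-[-.0952,-.0004,.0371]
    W=Rc.apply((T@M).reshape(-1,3))+pos; q=(W-t)@Mc; u=(q[:,0]/q[:,2]*fo+c['cx']).reshape(Xg.shape); v=(q[:,1]/q[:,2]*fo+c['cy']).reshape(Xg.shape)
    return cv2.remap(im,u.astype(np.float32),v.astype(np.float32),cv2.INTER_CUBIC)
if __name__=='__main__':
    L=[('side_t2.png',[.4635,.0845,.2665],[2.855,.547,-2.115]),('side_t4.png',[.4639,.0843,.2667],[-3.066,.569,-2.015]),('side_t5.png',[.4638,.0842,.2668],[2.569,-.037,-2.026]),('side_t6.png',[.4636,.0847,.2664],[2.791,.531,-2.131])]
    o=[ortho('pics/'+f,np.array(p),r) for f,p,r in L]; save('o.png',np.vstack([np.hstack(o[:2]),np.hstack(o[2:])]))
E
python3 ortho.py; python3 -c "import cv2;print(cv2.imread('pics/o.png').shape)"
```

```text
(522, 784, 3)
```

View pics/o.png

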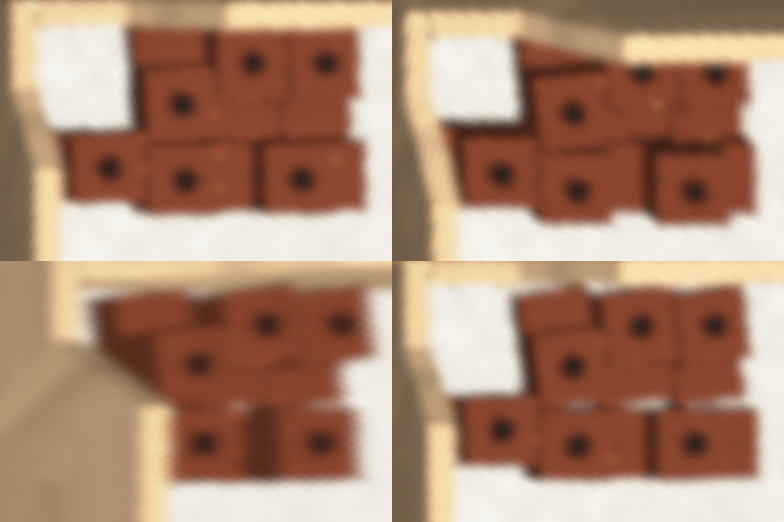

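The tray-plane view (up = +x, right = +y) shows a neat 2x3 grid. The stray, at (500,430) in the last panel, stands 40 mm long off the -y wall. The button at (570,365) is caught on its corner, so the pour corner at (475,330) stays empty. I'll let everything slide back to the +y end, where the stray loses that overlap, and then come down again.

```bash
sed -i 's/in\[.*\]:/in[(32,75)]:/' tilt.py; python3 tilt.py
```

```text
t 20.0833 [0.464 0.085 0.266] [ 0.05  0.09 -0.18 -0.64 -1.36 -0.36] 60.027397871017456
32 75 [ 9.8 61.3  7.4]
tool normal [ 0.038 -0.585  0.81 ]
```

move_arm --rows '[{"translation": [0,0,0],"rot": [0.4,2.4,0.3],"hand": 1},{"translation": [0,0,0],"rot": [1,6.3,0.8],"hand": 1},{"translation": [0,0,0],"rot": [1.6,10.3,1.2],"hand": 1},{"translation": [0,0,0],"rot": [2.3,14.4,1.7],"hand": 1},{"translation": [0,0,0],"rot": [3,18.5,2.2],"hand": 1},{"translation": [0,0,0],"rot": [3.6,22.6,2.7],"hand": 1},{"translation": [0,0,0],"rot": [4.3,26.7,3.2],"hand": 1},{"translation": [0,0,0],"rot": [4.9,30.7,3.7],"hand": 1}]'

```text
t: 20.75
eef_pos: [0.4638, 0.0853, 0.2668]
ee_rot: [2.907, -0.002, -2.036]
force: [-0.5, -0.4, -5.6]
width: 0.0083
gripper_force: 60.0
```

move_arm --rows '[{"translation": [0,0,0],"rot": [0.7,4.1,0.5],"hand": 1},{"translation": [0,0,0],"rot": [1.3,8.2,1],"hand": 1},{"translation": [0,0,0],"rot": [2,12.3,1.5],"hand": 1},{"translation": [0,0,0],"rot": [2.6,16.4,2],"hand": 1},{"translation": [0,0,0],"rot": [3.3,20.5,2.5],"hand": 1},{"translation": [0,0,0],"rot": [3.9,24.5,3],"hand": 1},{"translation": [0,0,0],"rot": [4.5,28.2,3.4],"hand": 1},{"translation": [0,0,0],"rot": [4.9,30.6,3.7],"hand": 1}]'

```text
t: 21.42
eef_pos: [0.4638, 0.0861, 0.2655]
ee_rot: [2.981, -0.539, -1.992]
force: [-1.3, -0.2, -5.9]
width: 0.0086
gripper_force: 60.0
```

move_arm --rows '[{"translation": [0,0,0],"rot": [0,0,0],"hand": 1},{"translation": [0,0,0],"rot": [0,0,0],"hand": 1},{"translation": [0,0,0],"rot": [0,0,0],"hand": 1},{"translation": [0,0,0],"rot": [0,0,0],"hand": 1}]'

```text
t: 21.75
eef_pos: [0.4636, 0.0842, 0.267]
ee_rot: [2.982, -0.533, -1.995]
force: [1.1, 1.4, -6.3]
width: 0.0087
gripper_force: 60.1
```

```bash
sed -i 's/range(26)/range(36)/' an.py; python3 an.py side_t7.png;sed -i 's/in\[.*\]:/in[(32,0),(32,-10),(32,-30)]:/' tilt.py; python3 tilt.py
```

```text
t 21.75 tilt 31.8 az 74.9 F 60.083776116371155
floor z 56.4
rows x from +95 (top) step 7; cols y from -125 step 7; number = height cm/2 above
  91   .  .  .  .  .  .  .  .  .  .  .  .  .  .  .  .  .  .  .  .  .  .  .  .  .  .  .  .  .  .  .  .  .  .  .  .
  84   .  .  .  .  .  .  .  .  .  .  .  .  .  .  .  .  .  .  .  .  .  .  .  .  .  .  .  .  .  .  .  .  .  .  .  .
  77   .  .  .  .  .  .  .  .  .  .  .  .  .  .  .  .  .  .  .  .  .  .  .  .  .  .  .  .  .  .  .  .  .  .  .  .
  70   .  .  .  .  .  .  .  .  .  .  .  .  .  .  .  .  .  .  .  .  .  .  .  .  .  .  .  .  .  .  .  .  .  .  .  .
  63   .  .  .  .  .  .  .  .  .  .  .  .  .  .  .  .  .  .  .  .  .  .  .  . 22  .  .  .  .  .  .  .  .  .  .  .
  56   .  .  .  .  .  .  .  .  .  .  .  .  .  .  .  .  .  .  .  .  .  .  .  . 22 24 25  .  .  .  .  .  .  .  .  .
  49   .  .  .  .  .  .  .  .  .  .  .  .  .  .  .  .  .  .  .  .  .  .  .  .  .  .  .  . 25 24 24 23  .  .  .  .
  42   .  .  .  .  .  .  .  .  .  .  .  .  .  .  .  .  .  .  .  .  .  .  . 22 23 22 23 21 23 23 25 25 25  .  .  .
  35   .  .  .  .  .  .  .  .  .  .  .  .  .  
[... 701 characters left out ...]
 .  .  .  .  .  .  .  .  .  .  .  .  .  .  .  .  .
 -13   .  .  .  .  .  .  .  .  .  .  .  .  .  .  .  .  .  .  .  .  .  .  .  .  .  .  .  .  .  .  .  .  .  .  .  .
 -20   .  .  .  .  .  .  .  .  .  .  .  .  .  .  .  .  .  .  .  .  .  .  .  .  .  .  .  .  .  .  .  .  .  .  .  .
 -27   .  .  .  .  .  .  .  .  .  .  .  .  .  .  .  .  .  .  .  .  .  .  .  .  .  .  .  .  .  .  .  .  .  .  .  .
 -34   .  .  .  .  .  .  .  .  .  .  .  .  .  .  .  .  .  .  .  .  .  .  .  .  .  .  .  .  .  .  .  .  .  .  .  .
t 21.8 [0.464 0.084 0.267] [ 0.67  0.31 -0.16  0.09 -1.65 -1.16] 60.00023066997528
32 0 [-22.9 -29.6  -8.6]
32 -10 [-22.6 -35.2  -8.9]
32 -30 [-19.1 -45.7  -8.8]
tool normal [0.352 0.392 0.85 ]
```

All six have slid to the +y end. Now tip to +x first, which seats everything on the +x wall, and then swing round to the corner.

move_arm --rows '[{"translation": [0,0,0],"rot": [-1.6,-2.5,-0.6],"hand": 1},{"translation": [0,0,0],"rot": [-4.4,-6.8,-1.7],"hand": 1},{"translation": [0,0,0],"rot": [-7.4,-11.5,-2.9],"hand": 1},{"translation": [0,0,0],"rot": [-10.5,-16.3,-4.1],"hand": 1},{"translation": [0,0,0],"rot": [-13.6,-21.2,-5.4],"hand": 1},{"translation": [0,0,0],"rot": [-16.7,-26,-6.6],"hand": 1},{"translation": [0,0,0],"rot": [-19.8,-30.8,-7.8],"hand": 1},{"translation": [0,0,0],"rot": [-22.6,-35.2,-8.9],"hand": 1}]'

```text
t: 22.47
eef_pos: [0.4638, 0.0834, 0.2681]
ee_rot: [2.59, 0.096, -2.065]
force: [-0.3, -0.7, -6.1]
width: 0.0087
gripper_force: 60.0
```

move_arm --rows '[{"translation": [0,0,0],"rot": [0,0,0],"hand": 1},{"translation": [0,0,0],"rot": [0,0,0],"hand": 1},{"translation": [0,0,0],"rot": [0,0,0],"hand": 1},{"translation": [0,0,0],"rot": [0,0,0],"hand": 1},{"translation": [0,0,0],"rot": [0,0,0],"hand": 1}]'

```text
t: 22.88
eef_pos: [0.4632, 0.0849, 0.2668]
ee_rot: [2.59, 0.089, -2.061]
force: [1.0, -0.2, -4.2]
width: 0.0087
gripper_force: 60.0
```

```bash
python3 an.py side_t8.png;sed -i 's/in\[.*\]:/in[(36,-40),(36,-60)]:/' tilt.py; python3 tilt.py
```

```text
t 22.88 tilt 32.0 az -9.7 F 60.00254988670349
floor z 5.9
rows x from +95 (top) step 7; cols y from -125 step 7; number = height cm/2 above
  91   .  .  .  .  .  .  .  .  .  .  .  .  .  .  .  .  .  . 13 14 17 25 25 24 24 14 15 21 19 24 27 26 25 25 25  .
  84   .  .  .  .  .  .  .  .  .  .  .  .  .  .  .  .  .  . 14 13 19 24 25 25 25 15 15 17 23 25 26 24 24 25 25 22
  77   .  .  .  .  .  .  .  .  .  .  .  .  .  .  .  .  .  . 15 17 19 25 25 25 24 23 24 23 25 26 25 24 25 26 24 24
  70   .  .  .  .  .  .  .  .  .  .  .  .  .  .  .  .  .  . 15 15 21 26 25 24 25 24 26 25 26 27 25 24 24 25 25 22
  63   .  .  .  .  .  .  .  .  .  .  .  .  .  .  .  .  .  .  .  .  .  . 21 19 21 24 25 25  . 18 15 16 15 15 14 13
  56   .  .  .  .  .  .  .  .  .  .  .  .  .  .  .  .  .  .  .  .  .  .  . 30 18 24 24 25 21 18 17 15 16 17 16 12
  49   .  .  .  .  .  .  .  .  .  .  .  .  .  .  .  .  .  .  .  .  .  .  . 22 24 25 24 23 17 20 23 25 23 23 15 13
  42   .  .  .  .  .  .  .  .  .  .  .  .  .  .  .  .  .  .  .  .  .  .  . 20 24 26 26 23 19 21 25 24 24 22 15 12
  35   .  .  .  .  .  .  .  .  .  .  .  .  .  . 
[... 680 characters left out ...]
  .  .  .  .  .  .  .  .  .  .  .  .  .  .  .  .  .  .  .  .  .  .  .
 -13   .  .  .  .  .  .  .  .  .  .  .  .  .  .  .  .  .  .  .  .  .  .  .  .  .  .  .  .  .  .  .  .  .  .  .  .
 -20   .  .  .  .  .  .  .  .  .  .  .  .  .  .  .  .  .  .  .  .  .  .  .  .  .  .  .  .  .  .  .  .  .  .  .  .
 -27   .  .  .  .  .  .  .  .  .  .  .  .  .  .  .  .  .  .  .  .  .  .  .  .  .  .  .  .  .  .  .  .  .  .  .  .
 -34   .  .  .  .  .  .  .  .  .  .  .  .  .  .  .  .  .  .  .  .  .  .  .  .  .  .  .  .  .  .  .  .  .  .  .  .
t 22.9333 [0.463 0.085 0.267] [ 0.24  0.28  0.01 -0.42 -1.67 -0.67] 60.00516057014465
36 -40 [  3.5 -16.9  -4.9]
36 -60 [ 12.7 -24.7  -7.5]
tool normal [ 0.426 -0.314  0.848]
```

Exactly as planned: the stray now lies along the +x wall (x 66-91), leading the others. Swing to -60° azimuth so it leads into the corner.

move_arm --rows '[{"translation": [0,0,0],"rot": [1.2,-2.4,-0.7],"hand": 1},{"translation": [0,0,0],"rot": [2.9,-5.6,-1.7],"hand": 1},{"translation": [0,0,0],"rot": [4.6,-8.9,-2.7],"hand": 1},{"translation": [0,0,0],"rot": [6.3,-12.2,-3.7],"hand": 1},{"translation": [0,0,0],"rot": [8,-15.5,-4.7],"hand": 1},{"translation": [0,0,0],"rot": [9.6,-18.7,-5.7],"hand": 1},{"translation": [0,0,0],"rot": [11.3,-22,-6.7],"hand": 1},{"translation": [0,0,0],"rot": [12.7,-24.7,-7.5],"hand": 1}]'

```text
t: 23.6
eef_pos: [0.4626, 0.0847, 0.2668]
ee_rot: [2.794, 0.536, -2.134]
force: [-0.7, -0.2, -5.7]
width: 0.0087
gripper_force: 60.0
```

move_arm --rows '[{"translation": [0,0,0],"rot": [0,0,0],"hand": 1},{"translation": [0,0,0],"rot": [0,0,0],"hand": 1},{"translation": [0,0,0],"rot": [0,0,0],"hand": 1},{"translation": [0,0,0],"rot": [0,0,0],"hand": 1},{"translation": [0,0,0],"rot": [0,0,0],"hand": 1},{"translation": [0,0,0],"rot": [0,0,0],"hand": 1}]'

```text
t: 24.1
eef_pos: [0.4635, 0.0846, 0.2662]
ee_rot: [2.791, 0.533, -2.135]
force: [0.0, -1.0, -5.3]
width: 0.0087
gripper_force: 60.1
```

```bash
python3 an.py side_t9.png;sed -i 's/in\[.*\]:/in[(36,-45),(36,-75),(36,-30)]:/' tilt.py; python3 tilt.py
```

```text
t 24.1 tilt 36.0 az -59.8 F 60.062400698661804
floor z 5.2
rows x from +95 (top) step 7; cols y from -125 step 7; number = height cm/2 above
  91   . 16 22 26 26 25 23 25 26 23 16 16 26 23 23 26 27 26 24  .  .  .  .  .  .  .  .  .  .  .  .  .  .  .  .  .
  84   . 14 21 25 25 24 23 24 23 24 15 18 23 25 24 25 26 26 25  .  .  .  .  .  .  .  .  .  .  .  .  .  .  .  .  .
  77   . 16 24 24 24 25 24 25 25 24 16 16 26 25 24 25 25 26 26  .  .  .  .  .  .  .  .  .  .  .  .  .  .  .  .  .
  70   . 15 20 24 24 25 24 25 25 25 15 16 24 24 24 24 26 24 25  .  .  .  .  .  .  .  .  .  .  .  .  .  .  .  .  .
  63   . 24 25 23 14 14 23 23 25 25 16 14 16 17 15 15 15 16 15  .  .  .  .  .  .  .  .  .  .  .  .  .  .  .  .  .
  56   . 24 25 25 15 14 24 24 24 24 16 14 15 14 14 16 16 15 13  .  .  .  .  .  .  .  .  .  .  .  .  .  .  .  .  .
  49   . 29 26 24 16 14 23 24 24 24 15 15  .  .  .  .  .  .  .  .  .  .  .  .  .  .  .  .  .  .  .  .  .  .  .  .
  42   .  . 22 22 15 16 23 25 24 24 16 12  .  .  .  .  .  .  .  .  .  .  .  .  .  .  .  .  .  .  .  .  .  .  .  .
  35   .  .  .  .  .  .  .  .  .  .  .  .  .  .
[... 701 characters left out ...]
.  .  .  .  .  .  .  .  .  .  .  .  .  .  .  .  .
 -13   .  .  .  .  .  .  .  .  .  .  .  .  .  .  .  .  .  .  .  .  .  .  .  .  .  .  .  .  .  .  .  .  .  .  .  .
 -20   .  .  .  .  .  .  .  .  .  .  .  .  .  .  .  .  .  .  .  .  .  .  .  .  .  .  .  .  .  .  .  .  .  .  .  .
 -27   .  .  .  .  .  .  .  .  .  .  .  .  .  .  .  .  .  .  .  .  .  .  .  .  .  .  .  .  .  .  .  .  .  .  .  .
 -34   .  .  .  .  .  .  .  .  .  .  .  .  .  .  .  .  .  .  .  .  .  .  .  .  .  .  .  .  .  .  .  .  .  .  .  .
t 24.15 [0.463 0.085 0.266] [ 0.05  0.09 -0.19 -0.65 -1.35 -0.36] 60.010550022125244
36 -45 [-6.9  5.4  2.7]
36 -75 [ 8.2 -3.4 -3. ]
36 -30 [-12.3  12.4   5.4]
tool normal [ 0.034 -0.587  0.809]
```

Corner filled now: a tight block over x 41-91, with no gaps. It is still long in y, with the last two buttons at y -45..+5 along the +x wall. I'll tip briefly towards -y/-x so those two slide off the top of the block, then swing back so they come down beside it along the -y wall.

```bash
sed -i 's/in\[.*\]:/in[(34,-130),(34,-120)]:/' tilt.py; python3 tilt.py
```

```text
t 24.15 [0.463 0.085 0.266] [ 0.05  0.09 -0.19 -0.65 -1.35 -0.36] 60.010550022125244
34 -130 [ 38.2   5.  -10. ]
34 -120 [33.4  1.7 -9.2]
tool normal [ 0.034 -0.587  0.809]
```

move_arm --rows '[{"translation": [0,0,0],"rot": [3,0.4,-0.8],"hand": 1},{"translation": [0,0,0],"rot": [8,1,-2.1],"hand": 1},{"translation": [0,0,0],"rot": [13,1.7,-3.4],"hand": 1},{"translation": [0,0,0],"rot": [18,2.4,-4.7],"hand": 1},{"translation": [0,0,0],"rot": [23,3,-6],"hand": 1},{"translation": [0,0,0],"rot": [28,3.7,-7.3],"hand": 1},{"translation": [0,0,0],"rot": [33,4.3,-8.6],"hand": 1},{"translation": [0,0,0],"rot": [38.2,5,-10],"hand": 1}]'

```text
t: 24.82
eef_pos: [0.4648, 0.0741, 0.2656]
ee_rot: [-2.807, 0.443, -1.976]
force: [-0.2, -4.6, -5.8]
width: 0.0087
gripper_force: 60.1
```

```bash
sed -i 's/range(19)/range(26)/' an.py; python3 an.py side_t10.png;sed -i 's/in\[.*\]:/in[(36,-80),(36,-60),(36,-45)]:/' tilt.py; python3 tilt.py
```

```text
t 24.82 tilt 31.4 az -124.7 F 60.124624371528625
floor z 4.4
rows x from +95 (top) step 7; cols y from -125 step 7; number = height cm/2 above
  91   .  .  .  .  .  .  .  .  .  .  .  .  .  .  .  .  .  .  .  .  .  .  .  .  .  .  .  .  .  .  .  .  .  .  .  .
  84   .  . 25 25 25 24  .  .  .  .  .  .  .  .  .  .  .  .  .  .  .  .  .  .  .  .  .  .  .  .  .  .  .  .  .  .
  77   .  . 22 24 24 24 23 24  .  .  .  .  .  .  .  .  .  .  .  .  .  .  .  .  .  .  .  .  .  .  .  .  .  .  .  .
  70   . 20 22 24 25 24 24 23 24 24  .  .  . 28  . 27 25 25  .  .  .  .  .  .  .  .  .  .  .  .  .  .  .  .  .  .
  63   . 23 22 22 22 22 24 23 23 24 15 20 23 24 25 24 24 26 25  .  .  .  .  .  .  .  .  .  .  .  .  .  .  .  .  .
  56   . 23 25 23 15 14 23 24 24 24 12 14 15 15 15 16 15 18  .  .  .  .  .  .  .  .  .  .  .  .  .  .  .  .  .  .
  49   .  . 24 23 16 14 23 24 25 24 14 14 14 15 15 13 13 14 13  .  .  .  .  .  .  .  .  .  .  .  .  .  .  .  .  .
  42   .  . 25 24 14 14 23 23 25 23 15 13  .  .  .  .  .  .  .  .  .  .  .  .  .  .  .  .  .  .  .  .  .  .  .  .
  35   .  .  .  .  .  .  .  .  .  .  .  .  . 
[... 1508 characters left out ...]
  .  .  .  .  .  .  .  .  .  .  .  .  .  .
 -62   .  .  .  .  .  .  .  .  .  .  .  .  .  .  .  .  .  .  .  .  .  .  .  .  .  .  .  .  .  .  .  .  .  .  .  .
 -69   .  .  .  .  .  .  .  .  .  .  .  .  .  .  .  .  .  .  .  .  .  .  .  .  .  .  .  .  .  .  .  .  .  .  .  .
 -76   .  .  .  .  .  .  .  .  .  .  .  .  .  .  .  .  .  .  .  .  .  .  .  .  .  .  .  .  .  .  .  .  .  .  .  .
 -83   .  .  .  .  .  .  .  .  .  .  .  .  .  .  .  .  .  .  .  .  .  .  .  .  .  .  .  .  .  .  .  .  .  .  .  .
t 24.8667 [0.463 0.071 0.263] [ 0.65 -0.33 -0.83  0.18 -0.54 -1.26] 60.01371145248413
36 -80 [-23.6  -9.8   5.8]
36 -60 [-35.1  -5.7   7.8]
36 -45 [-42.5  -0.1   8.6]
tool normal [-0.462 -0.235  0.855]
```

move_arm --rows '[{"translation": [0,0,0],"rot": [0,0,0],"hand": 1},{"translation": [0,0,0],"rot": [0,0,0],"hand": 1},{"translation": [0,0,0],"rot": [0,0,0],"hand": 1}]'

```text
t: 25.12
eef_pos: [0.4668, 0.0734, 0.2664]
ee_rot: [-2.81, 0.443, -1.979]
force: [0.7, -0.5, -5.4]
width: 0.0088
gripper_force: 60.0
```

```bash
python3 an.py side_t11.png; python3 tilt.py
```

```text
t 25.12 tilt 31.3 az -124.5 F 60.042686462402344
floor z 4.4
rows x from +95 (top) step 7; cols y from -125 step 7; number = height cm/2 above
  91   .  .  .  .  .  .  .  .  .  .  .  .  .  .  .  .  .  .  .  .  .  .  .  .  .  .  .  .  .  .  .  .  .  .  .  .
  84   .  . 25 24 24 23 22  .  .  .  .  .  .  .  .  .  .  .  .  .  .  .  .  .  .  .  .  .  .  .  .  .  .  .  .  .
  77   .  . 23 24 23 23 23 24 25  .  .  .  .  .  .  .  .  .  .  .  .  .  .  .  .  .  .  .  .  .  .  .  .  .  .  .
  70   .  . 23 25 24 24 24 23 24 24  .  . 25 26 26 26  . 25  .  .  .  .  .  .  .  .  .  .  .  .  .  .  .  .  .  .
  63   . 23 23 23 24 19 23 23 23 25 15 17 22 24 24 25 24 23 24  .  .  .  .  .  .  .  .  .  .  .  .  .  .  .  .  .
  56   . 24 23 25  . 13 22 24 23 22 14 12 15 21  . 19 23 22  .  .  .  .  .  .  .  .  .  .  .  .  .  .  .  .  .  .
  49   .  . 23 24 23 14 21 24 24 23 14 13 15 13 14 13 13 15 13  .  .  .  .  .  .  .  .  .  .  .  .  .  .  .  .  .
  42   .  . 23 23  . 14 23 24 24 23 15 14  .  .  .  .  . 11  .  .  .  .  .  .  .  .  .  .  .  .  .  .  .  .  .  .
  35   .  .  .  .  .  . 12 22 23 23  . 11  . 
[... 1508 characters left out ...]
  .  .  .  .  .  .  .  .  .  .  .  .  .  .
 -62   .  .  .  .  .  .  .  .  .  .  .  .  .  .  .  .  .  .  .  .  .  .  .  .  .  .  .  .  .  .  .  .  .  .  .  .
 -69   .  .  .  .  .  .  .  .  .  .  .  .  .  .  .  .  .  .  .  .  .  .  .  .  .  .  .  .  .  .  .  .  .  .  .  .
 -76   .  .  .  .  .  .  .  .  .  .  .  .  .  .  .  .  .  .  .  .  .  .  .  .  .  .  .  .  .  .  .  .  .  .  .  .
 -83   .  .  .  .  .  .  .  .  .  .  .  .  .  .  .  .  .  .  .  .  .  .  .  .  .  .  .  .  .  .  .  .  .  .  .  .
t 25.1667 [0.467 0.073 0.266] [ 0.63 -0.32 -0.81  0.15 -0.55 -1.23] 60.01647591590881
36 -80 [-23.3  -9.5   5.9]
36 -60 [-34.8  -5.4   7.8]
36 -45 [-42.2   0.2   8.7]
tool normal [-0.46  -0.242  0.854]
```

```bash
cat > tp.py <<'E'
from go import *
import sys
v=list(map(float,sys.argv[1:])); th,az=v[3:5]; yaw=-26.7
a=np.radians(yaw+az); ax=np.cross([0,0,1],[np.cos(a),np.sin(a),0])
go(v[:3],R.from_rotvec(np.radians(th)*ax)*down(yaw-90))
E
python3 tp.py 0.54 0.065 0.27 34 -150
```

```text
t 25.17 trans cm [-2.09 -6.44  2.85] rot deg [10.9  7.9 -4.8]
```

move_arm --rows '[{"translation": [-0.4,-1.2,0.5],"rot": [1.5,1.1,-0.7],"hand": 1},{"translation": [-0.9,-2.8,1.2],"rot": [4.5,3.3,-2],"hand": 1},{"translation": [-1.4,-4.4,1.9],"rot": [7.5,5.4,-3.3],"hand": 1},{"translation": [-1.9,-5.8,2.5],"rot": [10,7.2,-4.4],"hand": 1},{"translation": [-2.1,-6.4,2.8],"rot": [10.9,7.9,-4.8],"hand": 1},{"translation": [-2.1,-6.4,2.8],"rot": [10.9,7.9,-4.8],"hand": 1}]'

```text
t: 25.67
eef_pos: [0.5405, 0.0641, 0.2689]
ee_rot: [-2.612, 0.278, -1.96]
force: [-0.1, -0.0, -6.0]
width: 0.0086
gripper_force: 60.0
```

```bash
sed -i 's/range(36)/range(24)/' an.py; python3 an.py side_t12.png; for a in -90 -60 -45; do python3 tp.py 0.50 0.07 0.27 36 $a; done
```

```text
t 25.67 tilt 33.9 az -150.5 F 60.01347362995148
floor z 4.3
rows x from +95 (top) step 7; cols y from -125 step 7; number = height cm/2 above
  91   .  .  .  .  .  .  .  .  .  .  .  .  .  .  .  .  .  .  .  .  .  .  .  .
  84   .  .  .  .  .  .  .  .  .  .  .  .  .  .  .  .  .  .  .  .  .  .  .  .
  77   .  . 24 23 23 22  .  .  .  .  .  .  .  .  .  .  .  .  .  .  .  .  .  .
  70   .  . 23 24 23 24  .  .  .  .  .  .  .  .  .  .  .  .  .  .  .  .  .  .
  63   .  . 24 24 23 24  .  .  .  .  .  .  .  .  .  .  .  .  .  .  .  .  .  .
  56   .  . 24 25 24 24 22  .  .  .  .  .  .  .  .  .  .  .  .  .  .  .  .  .
  49   .  .  . 24 22 22 23 20 19 15 12  .  .  .  .  .  .  .  .  .  .  .  .  .
  42   .  .  . 24  . 14 20 23 24 19 11 13  .  .  .  .  .  .  .  .  .  .  .  .
  35   .  .  .  .  . 14 19 24 24 24  .  .  .  .  .  .  .  .  .  .  .  .  .  .
  28   .  .  .  .  . 24 20 24 24 23  . 13  .  .  .  .  .  .  .  .  .  .  .  .
  21   .  .  .  .  .  . 15 23 23 23  . 17 19 19 23  .  .  .  .  .  .  .  .  .
  14   .  .  .  .  .  .  .  .  .  . 21 20 22 24 24 21  .  .  .  .  .  .  .  .
   7   .  .  .  .  .  
[... 564 characters left out ...]
.  .  .  .  .  .  .  .  .  .  .  .  .
 -48   .  .  .  .  .  .  .  .  .  .  .  .  .  .  .  .  .  .  .  .  .  .  .  .
 -55   .  .  .  .  .  .  .  .  .  .  .  .  .  .  .  .  .  .  .  .  .  .  .  .
 -62   .  .  .  .  .  .  .  .  .  .  .  .  .  .  .  .  .  .  .  .  .  .  .  .
 -69   .  .  .  .  .  .  .  .  .  .  .  .  .  .  .  .  .  .  .  .  .  .  .  .
 -76   .  .  .  .  .  .  .  .  .  .  .  .  .  .  .  .  .  .  .  .  .  .  .  .
 -83   .  .  .  .  .  .  .  .  .  .  .  .  .  .  .  .  .  .  .  .  .  .  .  .
t 25.72 trans cm [ 0.84  3.19 -2.3 ] rot deg [-28.1 -18.5   9. ]
t 25.72 trans cm [ 0.84  3.19 -2.3 ] rot deg [-46.  -14.   10.6]
t 25.72 trans cm [ 0.84  3.19 -2.3 ] rot deg [-53.7  -8.6  10.3]
```

The last two buttons are now well off to the side (x -35..20). Swing to -y so they come down to the -y wall, then to the corner.

move_arm --rows '[{"translation": [0.1,0.4,-0.3],"rot": [-3.2,-2.1,1],"hand": 1},{"translation": [0.3,1,-0.7],"rot": [-8.3,-5.5,2.7],"hand": 1},{"translation": [0.4,1.6,-1.1],"rot": [-13.5,-8.9,4.3],"hand": 1},{"translation": [0.6,2.2,-1.6],"rot": [-18.7,-12.3,6],"hand": 1},{"translation": [0.7,2.8,-2],"rot": [-24,-15.8,7.7],"hand": 1},{"translation": [0.8,3.2,-2.3],"rot": [-28.1,-18.5,9],"hand": 1},{"translation": [0.8,3.2,-2.3],"rot": [-28.1,-18.5,9],"hand": 1},{"translation": [0.8,3.2,-2.3],"rot": [-28.1,-18.5,9],"hand": 1}]'

```text
t: 26.38
eef_pos: [0.4998, 0.0754, 0.275]
ee_rot: [-3.132, 0.639, -2.022]
force: [-2.8, -2.6, -8.5]
width: 0.0086
gripper_force: 60.2
```

```bash
python3 an.py side_t13.png; for a in -60 -45 -35; do python3 tp.py 0.48 0.075 0.27 36 $a; done
```

```text
t 26.38 tilt 36.6 az -90.7 F 60.16953527927399
floor z 4.7
rows x from +95 (top) step 7; cols y from -125 step 7; number = height cm/2 above
  91   .  .  .  .  .  .  .  .  .  .  .  .  .  .  .  .  .  .  .  .  .  .  .  .
  84   .  .  .  .  .  .  .  .  .  .  .  .  .  .  .  .  .  .  .  .  .  .  .  .
  77   .  .  .  .  .  .  .  .  .  .  .  .  .  .  .  .  .  .  .  .  .  .  .  .
  70   .  .  .  .  .  .  .  .  .  .  .  .  .  .  .  .  .  .  .  .  .  .  .  .
  63   .  .  .  .  .  .  .  .  .  .  .  .  .  .  .  .  .  .  .  .  .  .  .  .
  56   .  .  .  .  .  .  .  .  .  .  .  .  .  .  .  .  .  .  .  .  .  .  .  .
  49   . 15 22 25 23 25  .  .  .  .  .  .  .  .  .  .  .  .  .  .  .  .  .  .
  42   . 18 22 24 25 24  .  .  .  .  .  .  .  .  .  .  .  .  .  .  .  .  .  .
  35   .  . 22 25 25 24  .  .  .  .  .  .  .  .  .  .  .  .  .  .  .  .  .  .
  28   .  . 24 24 24 24  .  .  .  .  .  .  .  .  .  .  .  .  .  .  .  .  .  .
  21   .  . 21 17 16 12  .  .  .  .  .  .  .  .  .  .  .  .  .  .  .  .  .  .
  14   . 24 25 24 14 14  .  .  .  .  .  .  .  .  .  .  .  .  .  .  .  .  .  .
   7   .  . 24 25 15 13
[... 563 characters left out ...]
.  .  .  .  .  .  .  .  .  .  .  .  .
 -48   . 27 25 25 24  . 23 24 21 24 22 26 23  .  .  .  .  .  .  .  .  .  .  .
 -55   .  . 24 25  .  . 24 24 26 23 24 24 24  .  .  .  .  .  .  .  .  .  .  .
 -62   .  . 18 23 17 21 24 26 25 24 24 24 24 20  .  .  .  .  .  .  .  .  .  .
 -69   .  . 24 24 15 15 23 23 25 23 25 24 23 23  .  .  .  .  .  .  .  .  .  .
 -76   .  . 26 25 17 15 17 22 18 23 23 22 22 18  .  .  .  .  .  .  .  .  .  .
 -83   . 29 25 24 16 16 15 14 14 14 14 15 14 10  .  .  .  .  .  .  .  .  .  .
t 26.43 trans cm [ 0.69  2.04 -0.17] rot deg [-16.5   5.5   5.9]
t 26.43 trans cm [ 0.69  2.04 -0.17] rot deg [-23.6  10.9   8.3]
t 26.43 trans cm [ 0.69  2.04 -0.17] rot deg [-27.6  15.5   9.7]
```

All six are down along the -y wall side. Now swing to the diagonal, a bit more towards +x, so they run along the -y wall into the corner.

move_arm --rows '[{"translation": [0.1,0.2,0],"rot": [-2.5,1.4,0.9],"hand": 1},{"translation": [0.2,0.5,0],"rot": [-6.5,3.6,2.3],"hand": 1},{"translation": [0.3,0.8,0],"rot": [-10.5,5.9,3.7],"hand": 1},{"translation": [0.4,1.2,-0.1],"rot": [-14.5,8.1,5.1],"hand": 1},{"translation": [0.5,1.5,-0.1],"rot": [-18.5,10.4,6.5],"hand": 1},{"translation": [0.6,1.8,-0.1],"rot": [-22.5,12.6,7.9],"hand": 1},{"translation": [0.7,2,-0.2],"rot": [-26,14.6,9.1],"hand": 1},{"translation": [0.7,2,-0.2],"rot": [-27.6,15.5,9.7],"hand": 1}]'

```text
t: 27.1
eef_pos: [0.4793, 0.0754, 0.2676]
ee_rot: [2.61, 0.325, -2.135]
force: [-0.5, 1.0, -5.8]
width: 0.0089
gripper_force: 60.0
```

move_arm --rows '[{"translation": [0,0,0],"rot": [0,0,0],"hand": 1},{"translation": [0,0,0],"rot": [0,0,0],"hand": 1},{"translation": [0,0,0],"rot": [0,0,0],"hand": 1},{"translation": [0,0,0],"rot": [0,0,0],"hand": 1},{"translation": [0,0,0],"rot": [0,0,0],"hand": 1},{"translation": [0,0,0],"rot": [0,0,0],"hand": 1}]'

```text
t: 27.6
eef_pos: [0.4774, 0.0742, 0.2683]
ee_rot: [2.615, 0.325, -2.135]
force: [-0.7, 0.2, -5.1]
width: 0.0088
gripper_force: 60.0
```

```bash
python3 an.py side_t14.png; for a in -60 -45 -35; do python3 tp.py 0.48 0.075 0.27 36 $a; done
```

```text
t 27.6 tilt 35.0 az -33.8 F 60.00712037086487
floor z 5.6
rows x from +95 (top) step 7; cols y from -125 step 7; number = height cm/2 above
  91   .  . 23 24 24 23 27 24 24 25 15 16  .  .  .  .  .  .  .  .  .  .  .  .
  84   .  . 21 24 25 24 25 24 26 25 14 14  .  .  .  .  .  .  .  .  .  .  .  .
  77   .  . 21 24 26 25 23 25 25 25 15 14  .  .  .  .  .  .  .  .  .  .  .  .
  70   .  . 22 25 23 26 25 25 25 25 14 15  .  .  .  .  .  .  .  .  .  .  .  .
  63   .  . 25 26 23 16  .  . 25 26  .  .  .  .  .  .  .  .  .  .  .  .  .  .
  56   .  . 26 25 21 14  .  .  .  .  .  .  .  .  .  .  .  .  .  .  .  .  .  .
  49   .  .  . 27 25 15  .  .  .  .  .  .  .  .  .  .  .  .  .  .  .  .  .  .
  42   .  .  . 25 22 17  .  .  .  .  .  .  .  .  .  .  .  .  .  .  .  .  .  .
  35   .  .  . 26 24 25 21  .  .  .  .  .  .  .  .  .  .  .  .  .  .  .  .  .
  28   .  .  . 26 26 24  .  .  .  .  .  .  .  .  .  .  .  .  .  .  .  .  .  .
  21   .  .  . 24 26 26 23  .  .  .  .  .  .  .  .  .  .  .  .  .  .  .  .  .
  14   .  .  . 25 16 16  .  .  .  .  .  .  .  .  .  .  .  .  .  .  .  .  .  .
   7   .  .  .  . 14 15 
[... 556 characters left out ...]
.  .  .  .  .  .  .  .  .  .  .  .  .  .  .
 -48   .  .  . 25 22 15  .  .  .  .  .  .  .  .  .  .  .  .  .  .  .  .  .  .
 -55   .  .  . 25 23 14  .  .  .  .  .  .  .  .  .  .  .  .  .  .  .  .  .  .
 -62   .  .  . 25  . 15  .  .  .  .  .  .  .  .  .  .  .  .  .  .  .  .  .  .
 -69   .  .  .  .  .  .  .  .  .  .  .  .  .  .  .  .  .  .  .  .  .  .  .  .
 -76   .  .  .  .  .  .  .  .  .  .  .  .  .  .  .  .  .  .  .  .  .  .  .  .
 -83   .  .  .  .  .  .  .  .  .  .  .  .  .  .  .  .  .  .  .  .  .  .  .  .
t 27.65 trans cm [-0.26 -0.1  -0.18] rot deg [ 10.1 -10.8  -5.2]
t 27.65 trans cm [-0.26 -0.1  -0.18] rot deg [ 3.2 -5.4 -2.6]
t 27.65 trans cm [-0.26 -0.1  -0.18] rot deg [-0.6 -0.9 -0.7]
```

They are strung along the -y wall now, at x -65..91, so I'll use the same peel at this end. Tip towards +x/+y so the tail rides up past its neighbours, then bring it back.

```bash
python3 tp.py 0.475 0.075 0.27 33 10;  python3 tp.py 0.475 0.075 0.27 33 48
```

```text
t 27.65 trans cm [-0.01  0.31 -0.04] rot deg [-3.2 24.2  6.3]
t 27.65 trans cm [-0.01  0.31 -0.04] rot deg [ 6.9 42.7  9.4]
```

move_arm --rows '[{"translation": [0,0,0],"rot": [-0.4,2.5,0.6],"hand": 1},{"translation": [0,0,0],"rot": [-0.9,7,1.8],"hand": 1},{"translation": [0,0,0],"rot": [-1.6,12,3.1],"hand": 1},{"translation": [0,0,0],"rot": [-2.3,17.5,4.6],"hand": 1},{"translation": [0,0,0],"rot": [-3,22.5,5.9],"hand": 1},{"translation": [0,0,0],"rot": [0,28,7.5],"hand": 1},{"translation": [0,0,0],"rot": [2.5,33,8.2],"hand": 1},{"translation": [0,0,0],"rot": [5,38,8.9],"hand": 1}]'

```text
t: 28.32
eef_pos: [0.4783, 0.0748, 0.2679]
ee_rot: [2.706, -0.339, -1.968]
force: [0.3, -0.0, -5.2]
width: 0.0087
gripper_force: 60.0
```

```bash
python3 an.py side_t15.png; for a in 48 0 -30; do python3 tp.py 0.475 0.075 0.27 34 $a; done
```

```text
t 28.32 tilt 31.2 az 39.9 F 60.00643014907837
floor z 5.9
rows x from +95 (top) step 7; cols y from -125 step 7; number = height cm/2 above
  91   .  .  .  . 25  . 25 24 25 24  .  .  .  .  .  .  .  .  .  .  .  .  .  .
  84   .  .  .  . 26 24 25 26 25 25  .  .  .  .  .  .  .  .  .  .  .  .  .  .
  77   .  .  .  . 27 25 25 26 25  .  .  .  .  .  .  .  .  .  .  .  .  .  .  .
  70   .  .  .  .  . 25 25 25 25 24  .  .  .  .  .  .  .  .  .  .  .  .  .  .
  63   .  .  .  .  .  .  .  .  .  .  .  .  .  .  .  .  .  .  .  .  .  .  .  .
  56   .  .  .  .  .  .  .  .  .  .  .  .  .  .  .  .  .  .  .  .  .  .  .  .
  49   .  .  .  .  .  .  .  .  .  .  .  .  .  .  .  .  .  .  .  .  .  .  .  .
  42   .  .  .  .  .  .  .  .  .  .  .  .  .  .  .  .  .  .  .  .  .  .  .  .
  35   .  .  .  .  .  .  .  .  .  .  .  .  .  .  .  .  .  .  .  .  .  .  .  .
  28   .  .  .  .  .  .  .  .  .  .  .  .  .  .  .  .  .  .  .  .  .  .  .  .
  21   .  .  .  .  .  .  .  .  .  .  .  .  .  .  .  .  .  .  .  .  .  .  .  .
  14   .  .  .  .  .  .  .  .  .  .  .  .  .  .  .  .  .  .  .  .  .  .  .  .
   7   .  .  .  .  .  . 
[... 556 characters left out ...]
.  .  .  .  .  .  .  .  .  .  .  .  .  .  .
 -48   .  .  .  .  .  .  .  .  .  .  .  .  .  .  .  .  .  .  .  .  .  .  .  .
 -55   .  .  .  .  .  .  .  .  .  .  .  .  .  .  .  .  .  .  .  .  .  .  .  .
 -62   .  .  .  .  .  .  .  .  .  .  .  .  .  .  .  .  .  .  .  .  .  .  .  .
 -69   .  .  .  .  .  .  .  .  .  .  .  .  .  .  .  .  .  .  .  .  .  .  .  .
 -76   .  .  .  .  .  .  .  .  .  .  .  .  .  .  .  .  .  .  .  .  .  .  .  .
 -83   .  .  .  .  .  .  .  .  .  .  .  .  .  .  .  .  .  .  .  .  .  .  .  .
t 28.37 trans cm [ 0.3   0.28 -0.09] rot deg [1.  4.7 1. ]
t 28.37 trans cm [ 0.3   0.28 -0.09] rot deg [ -9.8 -19.3  -6.1]
t 28.37 trans cm [ 0.3   0.28 -0.09] rot deg [ -5.5 -36.   -8.9]
```

```bash
python3 - <<'E'
s=open('an.py').read()
s=s.replace("def an():","def an(C='side'):").replace("arm.grab_frame('side')","arm.grab_frame(C)").replace("cloud('side',d)","cloud(C,d)")
s=s.replace("im=an()\n","im=an('top') if sys.argv[-1]=='top' else an()\n")
open('an.py','w').write(s)
E
python3 an.py x.png top | head -26
```

```text
t 28.37 tilt 31.4 az 40.6 F 60.00845968723297
floor z 5.7
rows x from +95 (top) step 7; cols y from -125 step 7; number = height cm/2 above
  91   . 16 17 25 26 24 25 26 26 26 26 15  .  .  .  .  .  .  .  .  .  .  .  .
  84   . 17 17 27 27 27 26 26 26 26 18 17  .  .  .  .  .  .  .  .  .  .  .  .
  77   . 17 18 27 26 27 26 27 27 26 16 16  .  .  .  .  .  .  .  .  .  .  .  .
  70   .  . 24 26 26 27 25 25 25 26 15 14  .  .  .  .  .  .  .  .  .  .  .  .
  63   .  . 26 26 25 18 17 21 18 22 13 15  .  .  .  .  .  .  .  .  .  .  .  .
  56   .  . 28 27 28 15 14  .  .  .  .  .  .  .  .  .  .  .  .  .  .  .  .  .
  49   .  . 27 26 26 16 17  .  .  .  .  .  .  .  .  .  .  .  .  .  .  .  .  .
  42   .  . 25 25 24 17 23  .  .  .  .  .  .  .  .  .  .  .  .  .  .  .  .  .
  35   .  . 16 26 25 26 25  .  .  .  .  .  .  .  .  .  .  .  .  .  .  .  .  .
  28   .  . 23 24 25 27 27  .  .  .  .  .  .  .  .  .  .  .  .  .  .  .  .  .
  21   .  . 19 25 25 26 26  .  .  .  .  .  .  .  .  .  .  .  .  .  .  .  .  .
  14   .  . 20 19 19 22 16  .  .  .  .  .  .  .  .  .  .  .  .  .  .  .  .  .
   7   .  . 14 15 16 16 15  .  .  .  .  .  .  .  .  .  .  .  .  .  .  .  .  .
   0   .  . 17 15 15 15 15  .  .  .  .  .  .  .  .  .  .  .  .  .  .  .  .  .
  -6   .  . 16 15 15  .  .  .  .  .  .  .  .  .  .  .  .  .  .  .  .  .  .  .
 -13   .  . 25 25 26  .  .  .  .  .  .  .  .  .  .  .  .  .  .  .  .  .  .  .
 -20   .  . 26 25 24  .  .  .  .  .  .  .  .  .  .  .  .  .  .  .  .  .  .  .
 -27   .  . 27 25 24  .  .  .  .  .  .  .  .  .  .  .  .  .  .  .  .  .  .  .
 -34   .  . 25 25 26  .  .  .  .  .  .  .  .  .  .  .  .  .  .  .  .  .  .  .
 -41   .  . 25 26 25 15 15  .  .  .  .  .  .  .  .  .  .  .  .  .  .  .  .  .
 -48   .  . 26 25 25 15 14  .  .  .  .  .  .  .  .  .  .  .  .  .  .  .  .  .
 -55   .  . 25 26 25 16 15  .  .  .  .  .  .  .  .  .  .  .  .  .  .  .  .  .
 -62   .  . 25 25 24 15 15  .  .  .  .  .  .  .  .  .  .  .  .  .  .  .  .  .
```

move_arm --rows '[{"translation": [0,0,0],"rot": [0.5,2.4,0.5],"hand": 1},{"translation": [0,0,0],"rot": [1,4.7,1],"hand": 1}]'

```text
t: 28.58
eef_pos: [0.4777, 0.074, 0.2681]
ee_rot: [2.714, -0.42, -1.949]
force: [-0.3, -1.4, -4.7]
width: 0.009
gripper_force: 60.0
```

```bash
python3 an.py x2.png top | head -26;  for a in 0 -30; do python3 tp.py 0.475 0.075 0.27 35 $a; done
```

```text
t 28.58 tilt 33.8 az 47.1 F 60.01174986362457
floor z 5.7
rows x from +95 (top) step 7; cols y from -125 step 7; number = height cm/2 above
  91   . 16 16 24 26 25 24 24 25 25 23 16 15  .  .  .  .  .  .  .  .  .  .  .
  84   . 14 16 25 25 25 25 25 26 24 25 16 15  .  .  .  .  .  .  .  .  .  .  .
  77   .  . 15 25 26 26 24 25 26 25 25 15 15  .  .  .  .  .  .  .  .  .  .  .
  70   .  . 22 24 24 25 24 24 25 25 17 15 15  .  .  .  .  .  .  .  .  .  .  .
  63   .  . 25 25 25 24 16 17 15 19 16 13  .  .  .  .  .  .  .  .  .  .  .  .
  56   .  . 26 25 26 26 16 15  .  .  .  .  .  .  .  .  .  .  .  .  .  .  .  .
  49   .  . 25 25 25 25 15 14  .  .  .  .  .  .  .  .  .  .  .  .  .  .  .  .
  42   .  . 26 24 21 20 24 25 24  .  .  .  .  .  .  .  .  .  .  .  .  .  .  .
  35   .  .  .  .  . 22 25 25 25  .  .  .  .  .  .  .  .  .  .  .  .  .  .  .
  28   .  .  .  .  . 24 26 25 24  .  .  .  .  .  .  .  .  .  .  .  .  .  .  .
  21   .  .  .  .  . 21 25 26 25  .  .  .  .  .  .  .  .  .  .  .  .  .  .  .
  14   .  .  .  .  . 18 17 17 17  .  .  .  .  .  .  .  .  .  .  .  .  .  .  .
   7   .  .  .  .  . 15 
[... 263 characters left out ...]
  .  .  .  .  .  .  .  .
 -20   .  .  . 24 25 25 25  .  .  .  .  .  .  .  .  .  .  .  .  .  .  .  .  .
 -27   .  .  . 23 25 26 25  .  .  .  .  .  .  .  .  .  .  .  .  .  .  .  .  .
 -34   .  .  . 23 25 25 25  .  .  .  .  .  .  .  .  .  .  .  .  .  .  .  .  .
 -41   .  .  . 19 25 25 25 25 15 15  .  .  .  .  .  .  .  .  .  .  .  .  .  .
 -48   .  .  . 20 25 26 26 25 16 15  .  .  .  .  .  .  .  .  .  .  .  .  .  .
 -55   .  .  . 19 25 25 26 26 15 14  .  .  .  .  .  .  .  .  .  .  .  .  .  .
 -62   .  .  . 19 24 24 23 22 16 15  .  .  .  .  .  .  .  .  .  .  .  .  .  .
t 28.63 trans cm [ 0.14  0.34 -0.11] rot deg [-11.4 -23.7  -7.7]
t 28.63 trans cm [ 0.14  0.34 -0.11] rot deg [ -7.  -40.9 -10.3]
```

The top camera sees the tray well here, and the peel works: the tail is lifting off the -y wall past the two buttons seated in the corner. Continue a little.

move_arm --rows '[{"translation": [0,0,0],"rot": [0,0,0],"hand": 1},{"translation": [0,0,0],"rot": [-0.7,-1.5,-0.5],"hand": 1}]'

```text
t: 28.8
eef_pos: [0.4774, 0.0746, 0.2669]
ee_rot: [2.7, -0.392, -1.95]
force: [0.4, -0.0, -5.4]
width: 0.0086
gripper_force: 60.0
```

```bash
python3 an.py x3.png top | head -28;  for a in 10 0 -30; do python3 tp.py 0.475 0.075 0.27 35 $a; done
```

```text
t 28.8 tilt 33.3 az 44.0 F 60.017189383506775
floor z 5.6
rows x from +95 (top) step 7; cols y from -125 step 7; number = height cm/2 above
  91   . 14 13 23 24 24 24 24 24 25 24 15 14  .  .  .  .  .  .  .  .  .  .  .
  84   . 15 15 24 25 25 25 24 25 25 24 15 14  .  .  .  .  .  .  .  .  .  .  .
  77   .  . 15 24 25 25 26 25 25 25 24 15 14  .  .  .  .  .  .  .  .  .  .  .
  70  36  .  . 25 25 24 24 24 25 24 24 15 14  .  .  .  .  .  .  .  .  .  .  .
  63   .  . 25 25 26 25 17 16 18 20 16 15 15  .  .  .  .  .  .  .  .  .  .  .
  56   .  . 25 25 25 24 16 13  .  .  .  .  .  .  .  .  .  .  .  .  .  .  .  .
  49   .  . 26 25 25 24 15 15  .  .  .  .  .  .  .  .  .  .  .  .  .  .  .  .
  42   .  . 25 21 22 19 14 16 24 24 24  .  .  .  .  .  .  .  .  .  .  .  .  .
  35   .  .  .  .  .  . 19 24 25 25 25  .  .  .  .  .  .  .  .  .  .  .  .  .
  28   .  .  .  .  .  .  . 22 25 26 25  .  .  .  .  .  .  .  .  .  .  .  .  .
  21   .  .  .  .  .  .  . 20 26 25 24 14  .  .  .  .  .  .  .  .  .  .  .  .
  14   .  .  .  .  .  .  . 15 16 16 15 15  .  .  .  .  .  .  .  .  .  .  .  .
   7   .  .  .  .  .  . 
[... 484 characters left out ...]
5 15 14 12  .  .  .  .  .  .  .  .  .
 -41   .  .  .  .  .  .  . 16 22 25 26 25 24 15 14  .  .  .  .  .  .  .  .  .
 -48   .  .  .  .  .  .  .  . 19 26 26 26 25 15 15  .  .  .  .  .  .  .  .  .
 -55   .  .  .  .  .  .  .  . 19 25 25 26 24 14 15  .  .  .  .  .  .  .  .  .
 -62   .  .  .  .  .  .  .  . 20 20 24 23  .  .  .  .  .  .  .  .  .  .  .  .
 -69   .  .  .  .  .  .  .  .  .  .  .  .  .  .  .  .  .  .  .  .  .  .  .  .
 -76   .  .  .  .  .  .  .  .  .  .  .  .  .  .  .  .  .  .  .  .  .  .  .  .
t 28.85 trans cm [ 0.09  0.35 -0.08] rot deg [-10.  -15.8  -5.6]
t 28.85 trans cm [ 0.09  0.35 -0.08] rot deg [-10.5 -21.6  -7. ]
t 28.85 trans cm [ 0.09  0.35 -0.08] rot deg [ -6.2 -38.7  -9.8]
```

The tail has cleared: third, fourth and fifth are now at y -75 and above. Swing back through +x to the diagonal.

move_arm --rows '[{"translation": [0,0,0],"rot": [-1.7,-3.5,-1.1],"hand": 1},{"translation": [0,0,0],"rot": [-5,-10,-3.2],"hand": 1},{"translation": [0,0,0],"rot": [-8,-16.5,-5.3],"hand": 1},{"translation": [0,0,0],"rot": [-10.3,-22,-7],"hand": 1},{"translation": [0,0,0],"rot": [-9,-27.5,-8],"hand": 1},{"translation": [0,0,0],"rot": [-7.6,-33,-9],"hand": 1},{"translation": [0,0,0],"rot": [-6.2,-38.7,-9.8],"hand": 1}]'

```text
t: 29.43
eef_pos: [0.4782, 0.0725, 0.2684]
ee_rot: [2.601, 0.291, -2.119]
force: [-0.3, 0.1, -5.8]
width: 0.0085
gripper_force: 60.0
```

```bash
python3 an.py x4.png | head -28;  for a in -50 -65; do python3 tp.py 0.475 0.075 0.27 36 $a; done
```

```text
t 29.43 tilt 34.8 az -30.2 F 60.00923931598663
floor z 5.6
rows x from +95 (top) step 7; cols y from -125 step 7; number = height cm/2 above
  91   .  . 17 24 25 27 23 25 24 23 26 17  .  .  . 22 25 25 26 22 19 11  . 15
  84   .  . 18 24 25 25 25 24 26 24 22 15 13  .  . 22 24 26 25 25 18 14  . 15
  77   .  . 18 25 25 26 25 25 25 24 25 14 15  .  . 21 22 26 27 23 16 14  . 15
  70   .  . 19 25 25 23 24 24 25 24 24 16  .  .  . 18 25 24 24 24 14 12  . 16
  63   .  . 26 25 27 24 22 15  . 25  .  .  .  .  .  .  .  .  .  .  .  .  .  .
  56   .  . 26 25 26 24 19 15 12  .  .  .  .  .  .  .  .  .  .  .  .  .  .  .
  49   .  .  . 25 25 25 20 16  .  .  .  .  .  .  .  .  .  .  .  .  .  .  .  .
  42   .  .  . 25 25 23  . 13  .  .  .  .  .  .  .  .  .  .  .  .  .  .  .  .
  35   .  .  .  .  .  .  .  .  .  .  .  .  .  .  .  .  .  .  .  .  .  .  .  .
  28   .  .  .  .  .  .  .  .  .  .  .  .  .  .  .  .  .  .  .  .  .  .  .  .
  21   .  .  .  .  .  .  .  .  .  .  .  .  .  .  .  .  .  .  .  .  .  .  .  .
  14   .  .  .  .  .  .  .  .  .  .  .  .  .  .  .  .  .  .  .  .  .  .  .  .
   7   .  .  .  .  .  .
[... 417 characters left out ...]
  .  .  .  .  .  .  .  .  .
 -34   .  .  .  .  .  .  .  .  .  .  .  .  .  .  .  .  .  .  .  .  .  .  .  .
 -41   .  .  .  .  .  .  .  .  .  .  .  .  .  .  .  .  .  .  .  .  .  .  .  .
 -48   .  .  .  .  .  .  .  .  .  .  .  .  .  .  .  .  .  .  .  .  .  .  .  .
 -55   .  .  .  .  .  .  .  .  .  .  .  .  .  .  .  .  .  .  .  .  .  .  .  .
 -62   .  .  .  .  .  .  .  .  .  .  .  .  .  .  .  .  .  .  .  .  .  .  .  .
 -69   .  .  .  .  .  .  .  .  .  .  .  .  .  .  .  .  .  .  .  .  .  .  .  .
 -76   .  .  .  .  .  .  .  .  .  .  .  .  .  .  .  .  .  .  .  .  .  .  .  .
t 29.48 trans cm [-0.2   0.32  0.17] rot deg [ 6.2 -9.1 -3.6]
t 29.48 trans cm [-0.2   0.32  0.17] rot deg [ 13.7 -13.9  -6.1]
```

They overshot to the +x wall and form a column there. I'll use the short peel towards -y/-x again, watched more closely this time, moving the arm out a little for joint comfort.

```bash
python3 tp.py 0.53 0.06 0.28 34 -85; python3 tp.py 0.53 0.06 0.28 34 -135
```

```text
t 29.48 trans cm [-2.02 -4.13 -3.05] rot deg [ 25.6 -15.1  -8.3]
t 29.48 trans cm [-2.02 -4.13 -3.05] rot deg [ 52.6  -6.  -10.2]
```

move_arm --rows '[{"translation": [-0.3,-0.6,-0.4],"rot": [3.5,-2.1,-1.1],"hand": 1},{"translation": [-0.8,-1.6,-1.2],"rot": [9,-5.3,-2.9],"hand": 1},{"translation": [-1.3,-2.6,-1.9],"rot": [15,-8.5,-4.5],"hand": 1},{"translation": [-1.7,-3.4,-2.5],"rot": [21.5,-11,-6.3],"hand": 1},{"translation": [-2,-4.1,-3],"rot": [28,-12.5,-8.2],"hand": 1},{"translation": [-2,-4.1,-3],"rot": [34.5,-11,-8.8],"hand": 1},{"translation": [-2,-4.1,-3],"rot": [41,-9,-9.3],"hand": 1},{"translation": [-2,-4.1,-3],"rot": [47,-7.5,-9.8],"hand": 1}]'

```text
t: 30.15
eef_pos: [0.5296, 0.0594, 0.2787]
ee_rot: [-2.828, 0.436, -1.964]
force: [-1.7, -5.7, -5.9]
width: 0.0087
gripper_force: 60.2
```

```bash
python3 an.py x5.png | head -28;  for a in -135 -90 -65; do python3 tp.py 0.53 0.06 0.28 35 $a; done
```

```text
t 30.15 tilt 30.4 az -123.5 F 60.17927885055542
floor z 4.6
rows x from +95 (top) step 7; cols y from -125 step 7; number = height cm/2 above
  91   .  .  .  .  .  .  .  .  .  .  .  .  .  .  .  .  .  .  .  .  .  .  .  .
  84   .  . 24 25 25 23 25  .  .  .  .  .  .  .  .  .  .  .  .  .  .  .  .  .
  77   . 21 23 25 24 23 24 25 24 24  .  .  .  .  .  .  .  .  .  .  .  .  .  .
  70   .  . 21 24 24 24 24 24 25 21 14 21 25 24 25 22  . 17  . 22 23 24 25 22
  63   . 24 21 23 19 19  .  .  .  .  . 14 24 24 23 25 14 14 13 17 23 24 24 23
  56   . 25 25 24 15 14  .  .  .  .  .  .  .  .  .  .  .  . 11  .  . 23 22 22
  49   .  . 25 24 14 15  .  .  .  .  .  .  .  .  .  .  .  .  .  .  .  . 18 23
  42   .  . 26 23 15 13  .  .  .  .  .  .  .  .  .  .  .  .  .  .  .  .  .  .
  35   .  .  .  .  .  .  .  .  .  .  .  .  .  .  .  .  .  .  .  .  .  .  .  .
  28   .  .  .  .  .  .  .  .  .  .  .  .  .  .  .  .  .  .  .  .  .  .  .  .
  21   .  .  .  .  .  .  .  .  .  .  .  .  .  .  .  .  .  .  .  .  .  .  .  .
  14   .  .  .  .  .  .  .  .  .  .  .  .  .  .  .  .  .  .  .  .  .  .  .  .
   7   .  .  .  .  .  
[... 480 characters left out ...]
.  .  .  .  .  .  .  .  .  .  .  .  .  .  .
 -41   .  .  .  .  .  .  .  .  .  .  .  .  .  .  .  .  .  .  .  .  .  .  .  .
 -48   .  .  .  .  .  .  .  .  .  .  .  .  .  .  .  .  .  .  .  .  .  .  .  .
 -55   .  .  .  .  .  .  .  .  .  .  .  .  .  .  .  .  .  .  .  .  .  .  .  .
 -62   .  .  .  .  .  .  .  .  .  .  .  .  .  .  .  .  .  .  .  .  .  .  .  .
 -69   .  .  .  .  .  .  .  .  .  .  .  .  .  .  .  .  .  .  .  .  .  .  .  .
 -76   .  .  .  .  .  .  .  .  .  .  .  .  .  .  .  .  .  .  .  .  .  .  .  .
t 30.2 trans cm [-0.68 -0.47 -0.26] rot deg [ 7.8 -0.1 -1.8]
t 30.2 trans cm [-0.68 -0.47 -0.26] rot deg [-15.9  -9.9   4.9]
t 30.2 trans cm [-0.68 -0.47 -0.26] rot deg [-30.2  -6.8   7.7]
```

move_arm --rows '[{"translation": [0,0,0],"rot": [6,0,-1.4],"hand": 1},{"translation": [0,0,0],"rot": [7.8,0,-1.8],"hand": 1}]'

```text
t: 30.37
eef_pos: [0.5295, 0.0562, 0.2762]
ee_rot: [-2.699, 0.418, -1.943]
force: [2.7, -5.5, -3.5]
width: 0.0091
gripper_force: 60.1
```

```bash
sed -i 's/range(24)/range(30)/' an.py; python3 an.py x6.png | head -24;  for a in -90 -65 -50; do python3 tp.py 0.52 0.06 0.28 35 $a; done
```

```text
t 30.37 tilt 34.3 az -133.9 F 60.091325640678406
floor z 4.4
rows x from +95 (top) step 7; cols y from -125 step 7; number = height cm/2 above
  91   .  .  .  .  .  .  .  .  .  .  .  .  .  .  .  .  .  .  .  .  .  .  .  .  .  .  .  .  .  .
  84   .  . 25 25 25 25 22  .  .  .  .  .  .  .  .  .  .  .  .  .  .  .  .  .  .  .  .  .  .  .
  77   .  . 23 25 24 24 24 25 24  .  .  .  .  .  .  .  .  .  .  .  .  .  .  .  .  .  .  .  .  .
  70   .  . 23 25 24 25 23 25 25 23 23  .  .  .  .  .  .  .  .  .  .  .  .  .  .  .  .  .  .  .
  63   .  . 24 25 24 23 23 24 24 25 23 17  .  .  .  .  .  .  .  .  .  .  .  .  .  .  .  .  .  .
  56   .  .  .  .  . 23 24 23 24 22 17 17 22 18 17  .  .  .  .  .  .  .  .  .  .  .  .  .  .  .
  49   .  . 24 20 14 14  .  .  . 23 15 19 24 25 24 15 14  .  .  .  .  .  .  .  .  .  .  .  .  .
  42   .  .  . 23 12 14  .  .  .  . 16 19 24 24 24 16 14 13 14 20 17  . 17 13 13  .  .  .  .  .
  35   .  .  . 23  . 14  .  .  .  .  . 23 23 23 23  . 16 13 15 20 23 22 19 13 14 13 12  .  .  .
  28   .  .  .  .  . 12  .  .  .  .  .  .  .  . 21 14 14 14 19 23 24 23 25 19 14 13 11  .  . 
[... 553 characters left out ...]
.  .  .  .  .  .  .  .  .
 -20   .  .  .  .  .  .  .  .  .  .  .  .  .  .  .  .  .  .  .  .  .  .  .  .  .  .  .  .  .  .
 -27   .  .  .  .  .  .  .  .  .  .  .  .  .  .  .  .  .  .  .  .  .  .  .  .  .  .  .  .  .  .
 -34   .  .  .  .  .  .  .  .  .  .  .  .  .  .  .  .  .  .  .  .  .  .  .  .  .  .  .  .  .  .
 -41   .  .  .  .  .  .  .  .  .  .  .  .  .  .  .  .  .  .  .  .  .  .  .  .  .  .  .  .  .  .
 -48   .  .  .  .  .  .  .  .  .  .  .  .  .  .  .  .  .  .  .  .  .  .  .  .  .  .  .  .  .  .
t 30.42 trans cm [-0.56  0.48 -0.86] rot deg [-22.7 -10.1   7.1]
t 30.42 trans cm [-0.56  0.48 -0.86] rot deg [-37.2  -7.1   9.6]
t 30.42 trans cm [-0.56  0.48 -0.86] rot deg [-44.9  -2.4  10.3]
```

Well placed: the third is at x 33-55, and the other two at x 0-42, clear of the column. Swing back via -y to the diagonal.

move_arm --rows '[{"translation": [-0.1,0.1,-0.1],"rot": [-4.5,-2,1.4],"hand": 1},{"translation": [-0.2,0.2,-0.3],"rot": [-11,-5,3.5],"hand": 1},{"translation": [-0.3,0.3,-0.5],"rot": [-17,-7.8,5.4],"hand": 1},{"translation": [-0.5,0.4,-0.8],"rot": [-22.7,-10.1,7.1],"hand": 1},{"translation": [-0.5,0.4,-0.8],"rot": [-24,-9.9,7.4],"hand": 1},{"translation": [-0.5,0.4,-0.8],"rot": [-28,-9.1,8.1],"hand": 1},{"translation": [-0.5,0.4,-0.8],"rot": [-33,-8.1,8.9],"hand": 1},{"translation": [-0.5,0.4,-0.8],"rot": [-37.2,-7.1,9.6],"hand": 1}]'

```text
t: 31.08
eef_pos: [0.5261, 0.0588, 0.2842]
ee_rot: [2.845, 0.553, -2.12]
force: [1.2, 2.2, -4.8]
width: 0.009
gripper_force: 60.0
```

```bash
python3 an.py x7.png | head -24;  for a in -65 -50 -40; do python3 tp.py 0.50 0.06 0.28 37 $a; done
```

```text
t 31.08 tilt 35.5 az -64.6 F 59.99730706214905
floor z 5.1
rows x from +95 (top) step 7; cols y from -125 step 7; number = height cm/2 above
  91   .  .  .  .  .  .  .  .  .  .  .  .  .  .  .  .  .  .  .  .  .  .  .  .  .  .  .  .  .  .
  84   .  .  .  .  .  .  .  .  .  .  .  .  .  .  .  .  .  .  .  .  .  .  .  .  .  .  .  .  .  .
  77   . 15 15 14  .  .  .  .  .  .  .  .  .  .  .  .  .  .  .  .  .  .  .  .  .  .  .  .  .  .
  70   . 15 15 14  .  .  .  .  .  .  .  .  .  .  .  .  .  .  .  .  .  .  .  .  .  .  .  .  .  .
  63   . 24 25 25  .  .  .  .  .  .  .  .  .  .  .  .  .  .  .  .  .  .  .  .  .  .  .  .  .  .
  56   . 28 24 24  .  .  .  .  .  .  .  .  .  .  .  .  .  .  .  .  .  .  .  .  .  .  .  .  .  .
  49   .  . 25 25 24  .  .  .  .  .  .  .  .  .  .  .  .  .  .  .  .  .  .  .  .  .  .  .  .  .
  42   .  . 25 25  .  .  .  .  .  .  .  .  .  .  .  .  .  .  .  .  .  .  .  .  .  .  .  .  .  .
  35   .  . 24 22  .  .  .  .  .  .  .  .  .  .  .  .  .  .  .  .  .  .  .  .  .  .  .  .  .  .
  28   .  . 26 25 26  .  .  .  .  .  .  .  .  .  .  .  .  .  .  .  .  .  .  .  .  .  .  .  .  .
[... 536 characters left out ...]
.  .  .  .  .  .  .  .  .  .  .  .  .  .
 -20   .  . 25 24  .  .  .  .  .  .  . 18 15 14 15  .  .  .  .  .  .  .  .  .  .  .  .  .  .  .
 -27   .  . 24 23  .  .  .  .  .  . 28 24 23 17 13 14  .  .  .  .  .  .  .  .  .  .  .  .  .  .
 -34   .  . 18 14  .  .  .  .  .  . 23 23 25 23 17  .  .  .  .  .  .  .  .  .  .  .  .  .  .  .
 -41   .  . 17 13  .  .  .  .  . 20 25 24 25 25  .  .  .  .  .  .  .  .  .  .  .  .  .  .  .  .
 -48   .  . 24 25  .  .  .  .  .  . 25 25 24 21  .  .  .  .  .  .  .  .  .  .  .  .  .  .  .  .
t 31.13 trans cm [1.25 2.37 0.23] rot deg [-0.  -1.6 -0.2]
t 31.13 trans cm [1.25 2.37 0.23] rot deg [-7.7  3.2  2.7]
t 31.13 trans cm [1.25 2.37 0.23] rot deg [-12.    7.5   4.5]
```

The seated buttons slid too this time, leaving a row on the -y wall. A better plan is to gather all six in the opposite corner (-x,+y) and tip them straight along the tray's diagonal, so they arrive as a bunch.

```bash
python3 tp.py 0.50 0.06 0.28 32 128
```

```text
t 31.13 trans cm [1.25 2.37 0.23] rot deg [35.3 57.1 -2.1]
```

move_arm --rows '[{"translation": [0.1,0.2,0],"rot": [2,3.2,-0.1],"hand": 1},{"translation": [0.3,0.6,0],"rot": [5,8,-0.3],"hand": 1},{"translation": [0.5,1,0.1],"rot": [8,13,-0.5],"hand": 1},{"translation": [0.8,1.5,0.1],"rot": [11,17.8,-0.7],"hand": 1},{"translation": [1,1.9,0.2],"rot": [14,22.6,-0.8],"hand": 1},{"translation": [1.2,2.3,0.2],"rot": [17,27.5,-1],"hand": 1},{"translation": [1.2,2.3,0.2],"rot": [20,32.4,-1.2],"hand": 1},{"translation": [1.2,2.3,0.2],"rot": [23,37.2,-1.4],"hand": 1}]'

```text
t: 31.8
eef_pos: [0.4988, 0.0622, 0.2827]
ee_rot: [-2.996, -0.09, -2.044]
force: [-0.7, -0.6, -5.7]
width: 0.0089
gripper_force: 60.0
```

move_arm --rows '[{"translation": [0,0,0],"rot": [3,4.9,-0.2],"hand": 1},{"translation": [0,0,0],"rot": [6,9.7,-0.4],"hand": 1},{"translation": [0,0,0],"rot": [9,14.6,-0.5],"hand": 1},{"translation": [0,0,0],"rot": [12.3,19.9,-0.7],"hand": 1},{"translation": [0,0,0],"rot": [12.3,19.9,-0.7],"hand": 1},{"translation": [0,0,0],"rot": [12.3,19.9,-0.7],"hand": 1},{"translation": [0,0,0],"rot": [12.3,19.9,-0.7],"hand": 1},{"translation": [0,0,0],"rot": [12.3,19.9,-0.7],"hand": 1}]'

```text
t: 32.47
eef_pos: [0.4993, 0.0618, 0.2817]
ee_rot: [-2.763, -0.425, -2.124]
force: [-0.6, 0.3, -4.8]
width: 0.0091
gripper_force: 60.0
```

```bash
sed -i 's/range(30)/range(36)/' an.py; python3 an.py x8.png top| sed -n '1,2p;12,30p';  for a in -53; do python3 tp.py 0.48 0.07 0.28 36 $a; done
```

```text
t 32.47 tilt 32.1 az 129.3 F 60.0076550245285
floor z 5.5
  35   .  .  .  .  .  .  .  .  .  .  .  .  .  .  .  .  .  .  .  .  .  .  .  .  .  .  .  .  .  .  .  .  .  .  .  .
  28   .  .  .  .  .  .  .  .  .  .  .  .  .  .  .  .  .  .  .  .  .  .  .  .  .  .  .  .  .  .  .  .  .  .  .  .
  21   .  .  .  .  .  .  .  .  .  .  .  .  .  .  .  .  .  .  .  .  .  .  .  .  .  .  .  .  .  .  .  .  .  .  .  .
  14   .  .  .  .  .  .  .  .  .  .  .  .  .  .  .  .  .  .  .  .  .  .  .  .  .  .  .  .  .  .  .  .  .  .  .  .
   7   .  .  .  .  .  .  .  .  .  .  .  .  .  .  .  .  .  .  .  .  .  .  .  .  .  .  .  .  .  .  .  .  .  .  .  .
   0   .  .  .  .  .  .  .  .  .  .  .  .  .  .  .  .  .  .  .  .  .  .  .  .  .  . 11 14  .  .  .  .  .  .  .  .
  -6   .  .  .  .  .  .  .  .  .  .  .  .  .  .  .  .  .  .  .  . 15  .  .  .  . 18 15 16 15  .  .  .  .  .  .  .
 -13   .  .  .  .  .  .  .  .  .  .  .  .  .  .  .  .  .  . 15 19 24 25  .  . 20 25 25 24 15 14  .  .  .  .  .  .
 -20   .  .  .  .  .  .  .  .  .  .  .  .  .  .  .  .  . 16 20 25 25 25 24 19 25 25 25 25 20 14  .  .  .  .  .  .
 -27   .  .  .  
[... 374 characters left out ...]
15 22 25 24 24  .  .  .  .  .  .  .  .  .  .  .  .  .  .  .  .  .
 -55   .  .  .  . 19 19 25 24 25 24  .  . 11 15 16 24 26 25 25  .  .  .  .  .  .  .  .  .  .  .  .  .  .  .  .  .
 -62   .  .  .  . 16 25 25 25 25 24 12 18 18 18 16 25 25 25 25  .  .  7  .  .  .  .  .  .  .  .  .  .  .  .  .  .
 -69   .  .  . 14 15 17 25 25 26 16 15 24 26 25 24  . 25 26  .  .  . 10  .  .  .  .  .  .  .  .  .  .  .  .  .  .
 -76   .  .  . 15 16 15 16 24 14 15 16 25 26 25 24  .  .  .  .  .  . 11 25 27  .  .  .  .  .  .  .  .  .  .  .  .
 -83   .  .  .  . 14 15 16  . 15 15 16 25 25 25 25  .  .  .  .  .  .  . 24 26  .  .  .  .  .  .  .  .  .  .  .  .
t 32.52 trans cm [ 0.21  2.05 -0.5 ] rot deg [-42.  -53.6   0.1]
```

```bash
python3 tp.py 0.49 0.065 0.28 32 85
```

```text
t 32.52 trans cm [ 0.12  1.   -0.12] rot deg [-22.    6.6  -6.4]
```

move_arm --rows '[{"translation": [0,0.2,0],"rot": [-5,1.5,-1.5],"hand": 1},{"translation": [0,0.5,0],"rot": [-11,3.3,-3.2],"hand": 1},{"translation": [0.1,0.8,0],"rot": [-17,5.1,-4.9],"hand": 1},{"translation": [0.1,1,0],"rot": [-22,6.6,-6.4],"hand": 1},{"translation": [0.1,1,0],"rot": [-22,6.6,-6.4],"hand": 1},{"translation": [0.1,1,0],"rot": [-22,6.6,-6.4],"hand": 1},{"translation": [0.1,1,0],"rot": [-22,6.6,-6.4],"hand": 1},{"translation": [0.1,1,0],"rot": [-22,6.6,-6.4],"hand": 1}]'

```text
t: 33.18
eef_pos: [0.4899, 0.0646, 0.2788]
ee_rot: [3.09, -0.557, -2.021]
force: [-0.1, -1.2, -5.4]
width: 0.0089
gripper_force: 60.1
```

```bash
python3 an.py x9.png top| cut -c1-4,52- ;  for a in -53; do python3 tp.py 0.48 0.07 0.28 36 $a; done
```

```text
t 33
floo
rows 7; number = height cm/2 above
  91 .  .  .  .  .  .  .  .  .  .  .  .  .  .  .  .  .  .  .  .  .
  84 .  .  .  .  .  .  .  .  .  .  .  .  .  .  .  .  .  .  .  .  .
  77 .  .  .  .  .  .  .  .  .  .  .  .  .  .  .  .  .  .  .  .  .
  70 .  .  .  .  .  .  .  .  .  .  .  .  .  .  .  .  .  .  .  .  .
  63 .  .  .  .  .  .  .  .  .  .  .  .  .  .  .  .  .  .  .  .  .
  56 .  .  .  .  .  .  .  .  .  .  .  .  .  .  .  .  .  .  .  .  .
  49 .  .  .  .  .  .  .  .  .  .  .  .  .  .  .  .  .  .  .  .  .
  42 .  .  .  .  .  .  .  .  .  .  .  .  .  .  .  .  .  .  .  .  .
  35 .  .  .  .  .  .  .  .  .  .  .  .  .  .  .  .  .  .  .  .  .
  28 .  .  .  .  .  .  .  .  .  .  .  .  .  .  .  .  .  .  .  .  .
  21 .  .  .  .  .  .  .  .  .  .  .  .  .  .  .  .  .  .  .  .  .
  14 .  .  .  .  .  .  .  .  .  .  .  .  .  .  .  .  .  .  .  .  .
   7 .  .  .  .  .  .  .  .  .  .  .  .  .  .  .  .  .  .  .  .  .
   0 .  .  .  .  .  .  .  .  .  .  .  .  .  .  .  .  .  .  .  .  .
  -6 .  .  .  .  .  .  .  .  .  .  .  .  .  .  .  .  .  .  .  .  .
 -13 .  .  .  .  .  .  .  .  .  .  .  .  .  .  .  .  .  .  .  .  .
 -20 .  .  .  .  .  .  .  .  .  .  .  .  .  .  .  .  .  .  .  .  .
 -27 .  .  .  .  .  .  .  .  .  .  .  .  .  .  .  .  .  .  .  .  .
 -34 .  .  .  .  .  .  .  .  .  .  .  .  .  .  .  .  .  .  .  .  .
 -41 .  .  .  .  .  .  .  .  .  .  . 13  .  .  .  .  .  .  .  .  .
 -48 .  .  .  .  .  .  .  .  . 16 15 14  .  .  .  .  .  .  .  .  .
 -55 .  .  .  .  .  .  .  .  8 17 15 15  .  .  .  .  .  .  .  .  .
 -6225  .  .  .  .  .  .  .  .  .  .  .  .  .  .  .  .  .  .  .  .
 -6925 26  .  .  .  .  .  .  .  .  .  .  .  .  .  .  .  .  .  .  .
 -7625 24  .  .  .  .  .  .  .  .  .  .  .  .  .  .  .  .  .  .  .
 -8325 25  .  .  .  .  .  .  .  .  .  .  .  .  .  .  .  .  .  .  .
t 33.23 trans cm [ 0.02  1.11 -0.06] rot deg [-18.9 -60.2  -6.8]
```

move_arm --rows '[{"translation": [0,0.1,0],"rot": [-1,-3.1,-0.4],"hand": 1},{"translation": [0,0.3,0],"rot": [-2.6,-8.2,-0.9],"hand": 1},{"translation": [0,0.5,0],"rot": [-4.3,-13.7,-1.5],"hand": 1},{"translation": [0,0.7,0],"rot": [-6.1,-19.3,-2.2],"hand": 1},{"translation": [0,0.9,0],"rot": [-7.8,-24.9,-2.8],"hand": 1},{"translation": [0,1.1,0],"rot": [-9.6,-30.5,-3.4],"hand": 1},{"translation": [0,1.1,0],"rot": [-11.3,-36.1,-4.1],"hand": 1},{"translation": [0,1.1,0],"rot": [-13.1,-41.7,-4.7],"hand": 1}]'

```text
t: 33.9
eef_pos: [0.4795, 0.0701, 0.2805]
ee_rot: [2.859, 0.176, -2.06]
force: [-0.4, -1.5, -6.5]
width: 0.0091
gripper_force: 60.0
```

move_arm --rows '[{"translation": [0,0,0],"rot": [-1.7,-5.6,-0.6],"hand": 1},{"translation": [0,0,0],"rot": [-3.5,-11.1,-1.3],"hand": 1},{"translation": [0,0,0],"rot": [-5.2,-16.3,-1.9],"hand": 1},{"translation": [0,0,0],"rot": [-5.8,-18.5,-2.1],"hand": 1},{"translation": [0,0,0],"rot": [-5.8,-18.5,-2.1],"hand": 1},{"translation": [0,0,0],"rot": [-5.8,-18.5,-2.1],"hand": 1},{"translation": [0,0,0],"rot": [-5.8,-18.5,-2.1],"hand": 1},{"translation": [0,0,0],"rot": [-5.8,-18.5,-2.1],"hand": 1}]'

```text
t: 34.57
eef_pos: [0.48, 0.0706, 0.2792]
ee_rot: [2.73, 0.486, -2.139]
force: [-0.3, 0.3, -5.0]
width: 0.0091
gripper_force: 60.0
```

```bash
python3 an.py x10.png | head -24 ;  for a in -25 -53 -75; do python3 tp.py 0.48 0.07 0.28 37 $a; done
```

```text
t 34.57 tilt 35.9 az -52.9 F 60.02150595188141
floor z 5.3
rows x from +95 (top) step 7; cols y from -125 step 7; number = height cm/2 above
  91   .  .  . 22 24 27 23 23  . 15 15  .  .  .  .  .  .  .  .  .  .  .  .  .  .  .  .  .  .  .  .  .  .  .  .  .
  84   .  .  . 20 23 24 25 24  . 16 14 15 13  .  .  .  .  .  .  .  .  .  .  .  .  .  .  .  .  .  .  .  .  .  .  .
  77   .  .  . 26 25 25 24 23 26 22 16 15 15  .  .  .  .  .  .  .  .  .  .  .  .  .  .  .  .  .  .  .  .  .  .  .
  70   .  .  . 21 22 25 25 26 22 24 25 25  .  .  .  .  .  .  .  .  .  .  .  .  .  .  .  .  .  .  .  .  .  .  .  .
  63   .  . 14 15 15 15 13 15 24 26 25 24  .  .  .  .  .  .  .  .  .  .  .  .  .  .  .  .  .  .  .  .  .  .  .  .
  56   .  . 19 18 15 16 16 15 24 26 26 25  .  .  .  .  .  .  .  .  .  .  .  .  .  .  .  .  .  .  .  .  .  .  .  .
  49   .  . 26 24 24 23 23 22 16 15 27 26  .  .  .  .  .  .  .  .  .  .  .  .  .  .  .  .  .  .  .  .  .  .  .  .
  42   .  . 26 24 25 25 26 25 15 14  .  .  .  .  .  .  .  .  .  .  .  .  .  .  .  .  .  .  .  .  .  .  .  .  .  .
  35   .  . 23 24 24 25 23 24 18 14  .  .  .  .
[... 923 characters left out ...]
.  .  .  .  .  .  .  .  .  .  .  .  .  .  .  .  .  .  .
 -27   .  .  . 15  .  .  .  .  .  .  .  .  .  .  .  .  .  .  .  .  .  .  .  .  .  .  .  .  .  .  .  .  .  .  .  .
 -34   .  .  .  .  .  .  .  .  .  .  .  .  .  .  .  .  .  .  .  .  .  .  .  .  .  .  .  .  .  .  .  .  .  .  .  .
 -41   .  .  .  .  .  .  .  .  .  .  .  .  .  .  .  .  .  .  .  .  .  .  .  .  .  .  .  .  .  .  .  .  .  .  .  .
 -48   .  .  .  .  .  .  .  .  .  .  .  .  .  .  .  .  .  .  .  .  .  .  .  .  .  .  .  .  .  .  .  .  .  .  .  .
t 34.62 trans cm [ 0.02  0.01 -0.11] rot deg [-11.2  12.1   5.3]
t 34.62 trans cm [ 0.02  0.01 -0.11] rot deg [-0.6 -1.   0. ]
t 34.62 trans cm [ 0.02  0.01 -0.11] rot deg [11.3 -6.8 -4.2]
```

This worked: a two-deep bunch in the corner (y -121..-40), with the tail at x -25 still closing. Lean slightly more to +x to close the gaps.

move_arm --rows '[{"translation": [0,0,0],"rot": [-2,2.1,0.9],"hand": 1},{"translation": [0,0,0],"rot": [-5,5.3,2.4],"hand": 1},{"translation": [0,0,0],"rot": [-8,8.6,3.8],"hand": 1},{"translation": [0,0,0],"rot": [-11.2,12.1,5.3],"hand": 1},{"translation": [0,0,0],"rot": [-11.2,12.1,5.3],"hand": 1},{"translation": [0,0,0],"rot": [-11.2,12.1,5.3],"hand": 1},{"translation": [0,0,0],"rot": [-11.2,12.1,5.3],"hand": 1},{"translation": [0,0,0],"rot": [-11.2,12.1,5.3],"hand": 1}]'

```text
t: 35.28
eef_pos: [0.4802, 0.0703, 0.2793]
ee_rot: [2.543, 0.259, -2.118]
force: [-0.2, -1.8, -4.9]
width: 0.009
gripper_force: 60.0
```

```bash
python3 an.py x11.png | head -24 ;  for a in -40 -50; do python3 tp.py 0.48 0.07 0.28 37 $a; done
```

```text
t 35.28 tilt 37.0 az -25.2 F 60.00706136226654
floor z 5.7
rows x from +95 (top) step 7; cols y from -125 step 7; number = height cm/2 above
  91   .  .  .  . 24 23 25 22  . 11 14  .  .  .  .  .  .  .  .  .  .  .  .  .  .  .  .  .  .  .  .  .  .  .  .  .
  84   .  .  . 23 23 26 26 25 14 13 15 15 14  .  .  .  .  .  .  .  .  .  .  .  .  .  .  .  .  .  .  .  .  .  .  .
  77   .  .  . 31 21 26 25 25 18 22 26 16 14  .  .  .  .  .  .  .  .  .  .  .  .  .  .  .  .  .  .  .  .  .  .  .
  70   .  .  . 20 23 26 26 25 20 24 24 24  .  .  .  .  .  .  .  .  .  .  .  .  .  .  .  .  .  .  .  .  .  .  .  .
  63   .  .  . 16 18 18 16 16 20 26 26 24  .  .  .  .  .  .  .  .  .  .  .  .  .  .  .  .  .  .  .  .  .  .  .  .
  56   .  .  . 22 16 17 15 17 19 25 26 23  .  .  .  .  .  .  .  .  .  .  .  .  .  .  .  .  .  .  .  .  .  .  .  .
  49   .  .  .  . 25 24 24 24 19 18 23 26  .  .  .  .  .  .  .  .  .  .  .  .  .  .  .  .  .  .  .  .  .  .  .  .
  42   .  .  . 28 24 26 26 25 16 15  .  .  .  .  .  .  .  .  .  .  .  .  .  .  .  .  .  .  .  .  .  .  .  .  .  .
  35   .  .  . 28 26 26 25 24 15 14  .  .  .  .
[... 861 characters left out ...]
  .
 -20   .  .  .  .  .  .  .  .  .  .  .  .  .  .  .  .  .  .  .  .  .  .  .  .  .  .  .  .  .  .  .  .  .  .  .  .
 -27   .  .  .  .  .  .  .  .  .  .  .  .  .  .  .  .  .  .  .  .  .  .  .  .  .  .  .  .  .  .  .  .  .  .  .  .
 -34   .  .  .  .  .  .  .  .  .  .  .  .  .  .  .  .  .  .  .  .  .  .  .  .  .  .  .  .  .  .  .  .  .  .  .  .
 -41   .  .  .  .  .  .  .  .  .  .  .  .  .  .  .  .  .  .  .  .  .  .  .  .  .  .  .  .  .  .  .  .  .  .  .  .
 -48   .  .  .  .  .  .  .  .  .  .  .  .  .  .  .  .  .  .  .  .  .  .  .  .  .  .  .  .  .  .  .  .  .  .  .  .
t 35.33 trans cm [ 0.    0.04 -0.04] rot deg [ 4.8 -7.5 -3. ]
t 35.33 trans cm [ 0.    0.04 -0.04] rot deg [  9.1 -11.7  -4.9]
```

```bash
cat > holes.py <<'E'
from ortho import *
def holes(f,p,r):
    o=ortho('pics/'+f,np.array(p),r,z=25)
    hsv=cv2.cvtColor(o,cv2.COLOR_RGB2HSV); red=(((hsv[...,0]<14)|(hsv[...,0]>170))&(hsv[...,1]>100)).astype(np.uint8)
    g=o.max(-1).astype(float); bg=cv2.medianBlur(o.max(-1),31).astype(float)
    inner=cv2.morphologyEx(red,cv2.MORPH_CLOSE,np.ones((17,17)))
    dark=((bg-g>35)&(inner>0)).astype(np.uint8)
    n,L,S,C=cv2.connectedComponentsWithStats(dark)
    for i in range(1,n):
        if S[i,4]>25: print(f,'hole at tray x %.0f y %.0f  area %d w %d h %d'%(100-C[i,1]/S_,-130+C[i,0]/S_,S[i,4],S[i,2],S[i,3]))
import ortho; S_=ortho.S
_o=ortho.np.arange
E
sed -i 's/np.arange(100,10,-1\/S)/np.arange(100,-60,-1\/S)/' ortho.py
cat >> holes.py <<'E'
if __name__=='__main__':
    holes('x10.png',[.48,.0706,.2792],[2.73,.486,-2.139]); holes('x11.png',[.4802,.0703,.2793],[2.543,.259,-2.118])
E
sed -i 's/^import ortho; S_.*/S_=S/;/^_o=/d' holes.py; python3 holes.py
```

```text
x10.png hole at tray x 80 y -98  area 316 w 9 h 66
x10.png hole at tray x 79 y -84  area 179 w 16 h 15
x10.png hole at tray x 63 y -52  area 161 w 14 h 16
x10.png hole at tray x 55 y -70  area 36 w 9 h 7
x10.png hole at tray x 39 y -83  area 198 w 17 h 16
x10.png hole at tray x 15 y -98  area 215 w 8 h 43
x10.png hole at tray x 13 y -83  area 171 w 16 h 14
x10.png hole at tray x -5 y -105  area 43 w 6 h 10
x10.png hole at tray x -28 y -104  area 109 w 15 h 11
x11.png hole at tray x 79 y -83  area 164 w 16 h 14
x11.png hole at tray x 63 y -51  area 107 w 12 h 12
x11.png hole at tray x 39 y -82  area 134 w 13 h 13
x11.png hole at tray x 13 y -83  area 130 w 14 h 12
```

```bash
python3 tp.py 0.48 0.07 0.28 37 -62
```

```text
t 35.33 trans cm [ 0.    0.04 -0.04] rot deg [ 15.1 -15.8  -7. ]
```

move_arm --rows '[{"translation": [0,0,0],"rot": [2.5,-2.6,-1.2],"hand": 1},{"translation": [0,0,0],"rot": [6,-6.3,-2.8],"hand": 1},{"translation": [0,0,0],"rot": [10,-10.5,-4.7],"hand": 1},{"translation": [0,0,0],"rot": [13.5,-14.1,-6.3],"hand": 1},{"translation": [0,0,0],"rot": [15.1,-15.8,-7],"hand": 1},{"translation": [0,0,0],"rot": [15.1,-15.8,-7],"hand": 1}]'

```text
t: 35.83
eef_pos: [0.4786, 0.0692, 0.2805]
ee_rot: [2.804, 0.561, -2.136]
force: [-0.9, -0.1, -5.3]
width: 0.0089
gripper_force: 60.0
```

```bash
python3 an.py x12.png | head -22; cat > hn.py <<'E'
from holes import *
import sys
s=arm.get_state(); im,d=arm.grab_frame('side'); save(sys.argv[1],im); holes(sys.argv[1],s['eef_pos'],s['ee_rot'])
E
python3 hn.py h12.png
```

```text
t 35.83 tilt 37.0 az -62.2 F 60.04580497741699
floor z 5.2
rows x from +95 (top) step 7; cols y from -125 step 7; number = height cm/2 above
  91   .  .  . 22 25 24 24 22  . 13  .  .  .  .  .  .  .  .  .  .  .  .  .  .  .  .  .  .  .  .  .  .  .  .  .  .
  84   .  .  . 22 24 24 24 22  . 17 13 14 13  .  .  .  .  .  .  .  .  .  .  .  .  .  .  .  .  .  .  .  .  .  .  .
  77   .  .  . 19 25 24 25 23 24 21 15 15 14  .  .  .  .  .  .  .  .  .  .  .  .  .  .  .  .  .  .  .  .  .  .  .
  70   .  . 12 18 22 25 25 24 26 23 24 24  .  .  .  .  .  .  .  .  .  .  .  .  .  .  .  .  .  .  .  .  .  .  .  .
  63   . 15 14 15 15 16 14 13 21 25 24 25  .  .  .  .  .  .  .  .  .  .  .  .  .  .  .  .  .  .  .  .  .  .  .  .
  56   . 24 14 19 15 12 16 13 25 23 25 25  .  .  .  .  .  .  .  .  .  .  .  .  .  .  .  .  .  .  .  .  .  .  .  .
  49   . 27 25 24 23 22 24 24 16 18 27 24  .  .  .  .  .  .  .  .  .  .  .  .  .  .  .  .  .  .  .  .  .  .  .  .
  42   .  . 27 25 23 24 24 25 15 13  .  .  .  .  .  .  .  .  .  .  .  .  .  .  .  .  .  .  .  .  .  .  .  .  .  .
  35   .  . 25 25 24 25 25 22 14 14  .  .  .  .
[... 1072 characters left out ...]
 .  .  .  .  .  .  .
 -34   .  .  .  .  .  .  .  .  .  .  .  .  .  .  .  .  .  .  .  .  .  .  .  .  .  .  .  .  .  .  .  .  .  .  .  .
h12.png hole at tray x 79 y -98  area 344 w 9 h 66
h12.png hole at tray x 79 y -83  area 202 w 17 h 15
h12.png hole at tray x 75 y -64  area 88 w 8 h 21
h12.png hole at tray x 66 y -67  area 83 w 7 h 25
h12.png hole at tray x 63 y -52  area 157 w 15 h 14
h12.png hole at tray x 57 y -68  area 54 w 5 h 15
h12.png hole at tray x 43 y -107  area 198 w 13 h 21
h12.png hole at tray x 38 y -82  area 197 w 16 h 16
h12.png hole at tray x 13 y -107  area 199 w 11 h 21
h12.png hole at tray x 13 y -83  area 171 w 15 h 15
h12.png hole at tray x -11 y -108  area 30 w 7 h 5
```

All six are now resolved by their holes: (79,-83), (63,-52), (43,-107), (38,-82), (13,-107) and (13,-83), so every one is within about 95 mm of the corner. The front row still has about 20 mm to go to the +x wall. A short tip to pure +x will seat it, and then I'll finish on the diagonal.

```bash
python3 tp.py 0.48 0.07 0.28 35 -4
```

```text
t 35.93 trans cm [-0.06 -0.    0.02] rot deg [-16.5  28.7   9.3]
```

move_arm --rows '[{"translation": [0,0,0],"rot": [-2.2,3.8,1.2],"hand": 1},{"translation": [0,0,0],"rot": [-5,8.7,2.8],"hand": 1},{"translation": [0,0,0],"rot": [-8,14,4.5],"hand": 1},{"translation": [0,0,0],"rot": [-11,19.1,6.2],"hand": 1},{"translation": [0,0,0],"rot": [-14,24.4,7.9],"hand": 1},{"translation": [0,0,0],"rot": [-16.5,28.7,9.3],"hand": 1},{"translation": [0,0,0],"rot": [-16.5,28.7,9.3],"hand": 1},{"translation": [0,0,0],"rot": [-16.5,28.7,9.3],"hand": 1}]'

```text
t: 36.6
eef_pos: [0.4815, 0.0714, 0.2769]
ee_rot: [2.529, 0.039, -2.047]
force: [-0.7, -0.3, -5.4]
width: 0.0088
gripper_force: 60.0
```

```bash
python3 tp.py 0.48 0.07 0.28 36 -52; python3 hn.py h13.png
```

```text
t 36.6 trans cm [ 0.18  0.23 -0.22] rot deg [ 12.2 -24.7  -7.9]
h13.png hole at tray x 79 y -82  area 80 w 11 h 9
h13.png hole at tray x 63 y -48  area 89 w 13 h 9
h13.png hole at tray x 39 y -79  area 96 w 9 h 15
h13.png hole at tray x 14 y -79  area 94 w 8 h 16
```

move_arm --rows '[{"translation": [0,0,0],"rot": [1.6,-3.2,-1],"hand": 1},{"translation": [0,0,0],"rot": [3.9,-7.9,-2.5],"hand": 1},{"translation": [0,0,0],"rot": [6.4,-12.9,-4.1],"hand": 1},{"translation": [0,0,0],"rot": [8.8,-17.8,-5.7],"hand": 1},{"translation": [0,0,0],"rot": [11,-22.2,-7.1],"hand": 1},{"translation": [0,0,0],"rot": [12.2,-24.7,-7.9],"hand": 1},{"translation": [0,0,0],"rot": [12.2,-24.7,-7.9],"hand": 1},{"translation": [0,0,0],"rot": [12.2,-24.7,-7.9],"hand": 1}]'

```text
t: 37.32
eef_pos: [0.4798, 0.0688, 0.2801]
ee_rot: [2.725, 0.483, -2.144]
force: [-0.2, 0.4, -4.5]
width: 0.0088
gripper_force: 60.0
```

```bash
python3 an.py x14.png | head -22; python3 hn.py h14.png
```

```text
t 37.32 tilt 35.9 az -52.4 F 60.019530057907104
floor z 5.4
rows x from +95 (top) step 7; cols y from -125 step 7; number = height cm/2 above
  91   .  .  .  . 23 26 25 24  . 15 16  .  .  .  .  .  .  .  .  .  .  .  .  .  .  .  .  .  .  .  .  .  .  .  .  .
  84   .  .  . 23 24 25 25 23  . 15 14 15 11  .  .  .  .  .  .  .  .  .  .  .  .  .  .  .  .  .  .  .  .  .  .  .
  77   . 13 14 15 24 27 24 24 25 22 16 15 16  .  .  .  .  .  .  .  .  .  .  .  .  .  .  .  .  .  .  .  .  .  .  .
  70   . 16 16 15 22 24 26 24 23 25 24 26 20  .  .  .  .  .  .  .  .  .  .  .  .  .  .  .  .  .  .  .  .  .  .  .
  63   . 26 26 25 16 14 14 13 21 25 24 25  .  .  .  .  .  .  .  .  .  .  .  .  .  .  .  .  .  .  .  .  .  .  .  .
  56   . 27 27 25 15 14 15 14 25 25 25 25  .  .  .  .  .  .  .  .  .  .  .  .  .  .  .  .  .  .  .  .  .  .  .  .
  49   .  . 24 24 26 25 25 26 14 16 28 24  .  .  .  .  .  .  .  .  .  .  .  .  .  .  .  .  .  .  .  .  .  .  .  .
  42   .  . 24 25 24 24 25 25 15 13  .  .  .  .  .  .  .  .  .  .  .  .  .  .  .  .  .  .  .  .  .  .  .  .  .  .
  35   .  .  . 27 25 26 26 25 15 14  .  .  .  
[... 1071 characters left out ...]
.  .  .  .  .  .  .  .
 -34   .  .  .  .  .  .  .  .  .  .  .  .  .  .  .  .  .  .  .  .  .  .  .  .  .  .  .  .  .  .  .  .  .  .  .  .
h14.png hole at tray x 87 y -98  area 142 w 9 h 25
h14.png hole at tray x 79 y -83  area 188 w 16 h 15
h14.png hole at tray x 75 y -63  area 29 w 5 h 8
h14.png hole at tray x 63 y -50  area 169 w 15 h 15
h14.png hole at tray x 55 y -107  area 201 w 15 h 20
h14.png hole at tray x 54 y -67  area 102 w 10 h 16
h14.png hole at tray x 39 y -82  area 183 w 15 h 17
h14.png hole at tray x 38 y -98  area 51 w 6 h 13
h14.png hole at tray x 30 y -98  area 72 w 6 h 21
h14.png hole at tray x 14 y -105  area 91 w 8 h 15
h14.png hole at tray x 13 y -82  area 179 w 15 h 16
```

Bunched: the six block centres are at (79,-83), (55,-107), (63,-50), (39,-82), (13,-82) and (14,-105), two to three deep in the corner. Tilt is 36°, with the pour foot about 0.12 m above the bench. Hold still and confirm.

move_arm --rows '[{"translation": [0,0,0],"rot": [0,0,0],"hand": 1},{"translation": [0,0,0],"rot": [0,0,0],"hand": 1},{"translation": [0,0,0],"rot": [0,0,0],"hand": 1},{"translation": [0,0,0],"rot": [0,0,0],"hand": 1},{"translation": [0,0,0],"rot": [0,0,0],"hand": 1},{"translation": [0,0,0],"rot": [0,0,0],"hand": 1},{"translation": [0,0,0],"rot": [0,0,0],"hand": 1},{"translation": [0,0,0],"rot": [0,0,0],"hand": 1}]'

```text
t: 38.08
eef_pos: [0.4804, 0.0701, 0.2788]
ee_rot: [2.723, 0.483, -2.143]
force: [0.5, -0.1, -5.1]
width: 0.0089
gripper_force: 60.0
```

```bash
python3 hn.py h15.png | awk '$(NF-4)>80'; python3 - <<'E'
from h import *
s=arm.get_state(); print(s['t'],s['gripper_force'],abs(s['qd']).max())
d0=np.load('s2.npy')
print(arm.job_done())
E
```

```text
h15.png hole at tray x 86 y -98  area 145 w 8 h 26
h15.png hole at tray x 79 y -83  area 195 w 17 h 15
h15.png hole at tray x 63 y -50  area 167 w 14 h 16
h15.png hole at tray x 55 y -108  area 186 w 13 h 19
h15.png hole at tray x 54 y -66  area 99 w 10 h 14
h15.png hole at tray x 39 y -82  area 186 w 16 h 16
h15.png hole at tray x 34 y -98  area 151 w 7 h 37
h15.png hole at tray x 13 y -83  area 170 w 17 h 13
38.1333 60.01878261566162 0.0012353157653250107
the job is handed in; nothing more can be done
None
```

I handed the job in at 38 s: the stray went back in first, and the tray is now held still off the bench at 36° with all six buttons bunched within about 95 mm of the pouring corner and none spilled. That took several re-tips, and the front button still sits about 10 mm short of the +x wall. I never deliberately touched the other things, but I did not re-check their positions at the end.

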